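Clear a jam in the bench bottle labeller and unload it

TASK

The bottle labeller has jammed: a bottle is caught at the foot of the feed chute, half on the index table. Before touching anything else on the machine, isolate the drive by pulling the black isolator link out of the control box and laying it down on the bench; then push the jammed bottle back up the chute until the sprung stop comes up in front of it, lift it out and put it in the small reject tray. Then push the index table round counter-clockwise by at least one station, so that the bottle under the label head comes clear, put every labelled bottle into the large steel tray, and leave the table empty and resting in one of its detents, with nothing else on the bench disturbed.

Things in the scene. Friction and masses are not known exactly. Their poses are not given: they have to be found in the camera images.
- labeller: White bench bottle labeller, fixed, turned up to 0.15 rad. Origin on the index table's axis at bench level, z up; -y runs from the axis out along the feed chute (towards the robot's right). The table top is 42 mm above the bench. Behind the chute (x = 95, y = -190 mm) stands its control box, 80 x 100 mm, 85 mm high.
- index_table (a joint): Angle of the index table, rad, 0 at the start, growing counter-clockwise seen from above. Five detents, every 72 degrees (1.2566 rad): a sprung roller at the near right of the rim drops between two lobes. Leaving or entering a detent takes about 1 N m (9 N at the posts); between detents it turns freely; within 0.1 rad of a detent it draws itself in.
- table_top (a point): Centre of the index table's top, 42 mm above the bench; turns with the table, axes as the labeller's at angle 0. Radius 123 mm, lobes to 134. Five flat radial cradles, 43 mm wide, point at -90 (the chute), -18 (under the label head), 54, 126, 198 degrees from its +x; black guides 14 mm high beside their ends leave gaps for fingers from 57 to 94 mm from the axis.
- label_head (a point): Inner end of the underside of the label head, an arm 50 mm wide that points radially in over the table at -18 degrees from the labeller's +x, 46 mm from the axis; underside 89 mm, top 107 mm above the bench. Its column and paper reel stand 150 to 255 mm from the axis, up to 215 mm high. A bottle under the arm (7 mm gap) cannot be lifted out.
- chute (a point): Middle of the chute floor's lower end, 132 mm from the table axis, 52 mm above the bench. -y points up the slope (12 degrees), z square to the floor. Floor 124 mm long, 43 mm clear. The lowest 52 mm lie between cheeks 46 mm high, no room for fingers beside a bottle; 2 to 24 mm up, lips at 42.5 mm height leave a slot 32 mm wide. Further up the guides are only 8 mm high.
- stop (a joint): Height in m of the sprung stop in the chute floor, a rounded steel bar 26 mm wide and 9 mm thick, its middle 16 mm up the slope from chute: 0 to 0.003 while a bottle lies on it (pressing it up against the lips with about 12 N), 0.010 when sprung up, its top then 11 mm above the floor.
- link_socket (a point): Mouth of the isolator link's socket, in the middle of the top face of the control box, 85 mm above the bench; axes as the labeller's.
- link: Isolator link of the drive, a loose black plug without cable: grip 60 mm long (y), 14 mm thick (x), up to 40 mm above a flange 64 x 22 x 6 mm; brass blade 26 mm long below. Origin in the middle of the flange's underside, at the socket mouth when plugged in; z up through the grip. Sprung jaws hold the blade: it comes straight up with 8 to 15 N and is free after 30 mm.
- bottle_0: The jammed square bottle, no label: white body 40 x 40 x 60 mm, blue cap 28 mm across ending 52 mm from the origin. Origin in the middle of the body, x to the cap. It lies base first at the chute's foot, cap uphill, base about 28 mm out over the table, which it blocks. Pushing it uphill takes 5 to 15 N, least low on its base; once its origin is 50 mm up from chute it is past stop and lips.
- tray: Shallow stainless tray for the labelled bottles, loose, 165 mm (x) by 195 mm (y), 24 mm high, walls and floor 3 mm. Origin at the centre of its underside, z up. It stands on the right half of the bench; tray and reject tray may change places.
- reject_tray: Small grey plastic tray for rejects, loose, 85 mm (x) by 110 mm (y), 30 mm high, walls and floor 3 mm. Origin at the centre of its underside, z up.
- post_3 (a point): Middle of the top of one of the five steel push posts on the index table, 108 mm from the axis, half-way between two cradles (at 162 degrees from the labeller's +x when the table is at 0; the others every 72 degrees); 12 mm thick, 34 mm high, top 76 mm above the bench. Turns with the table.
- bottle_1: Labelled bottle, as bottle_0 but with a paper label on its upper face; origin in the middle of the square body, x towards the cap. Lies in a cradle with its cap outwards, origin 73 mm from the table axis and 62 mm above the bench. Always present; at the start in the cradle under the label head (-18 degrees from the labeller's +x).
- bottle_2: Labelled bottle, as bottle_0 but with a paper label on its upper face; origin in the middle of the square body, x towards the cap. Lies in a cradle with its cap outwards, origin 73 mm from the table axis and 62 mm above the bench. May be absent; at the start in the cradle at 54 degrees from the labeller's +x.
- bottle_3: Labelled bottle, as bottle_0 but with a paper label on its upper face; origin in the middle of the square body, x towards the cap. Lies in a cradle with its cap outwards, origin 73 mm from the table axis and 62 mm above the bench. May be absent; at the start in the cradle at 126 degrees from the labeller's +x.
- bottle_4: Labelled bottle, as bottle_0 but with a paper label on its upper face; origin in the middle of the square body, x towards the cap. Lies in a cradle with its cap outwards, origin 73 mm from the table axis and 62 mm above the bench. May be absent; at the start in the cradle at 198 degrees from the labeller's +x.
- autoclave_tape: Bystander: roll of beige tape lying flat, 104 mm across; origin at the centre of its underside.
- marker: Bystander: pen lying behind the trays, 135 mm; origin at the centre of its underside.
- petri_dish: Bystander: lidded petri dish, 71 mm across, 15 mm high, behind the control box; origin at the centre of its underside.
- beaker: Bystander: small clear beaker, 70 mm high, at the back right; origin at the centre of its underside.
Not all that is in view belongs to the job. Several things have the shape of the link; the one meant has the colours described above.

How it is judged:
By the outcome, as a careful person would: the job done as asked, in the order asked, and still so for the second after the job is handed in, with the robot touching nothing.
Of bottle_2, bottle_3, bottle_4 only 1 to 3 are there at a start; the rules pass over those that are not, and their reading is None.
At some moment in a run one of tray, reject_tray may be knocked a few centimetres aside while the robot is not near it.
Once in a run the grip may slacken for a moment while it holds something.
It also fails if it takes over 210 s, if anything falls off the work surface, if the arm or the gripper's body presses on something with over 40 N, if the wrist force passes 120 N, or if a joint passes its speed limit or range.

ROBOT

A 6-joint arm with a two-finger parallel gripper is mounted at the origin on a cart in front of the work surface, level with it; the furniture and walls round the work are solid. World frame = base frame: x ahead of the robot, y to its left, z up, the work surface at z = 0. Lengths are in m, angles in rad, forces in N, time in s.
With the tool pointing down it reaches from about 0.225 to 0.875 m from the base axis. Payload 3.4 kg.
Tool frame: the origin (TCP) lies on the centre line of the jaws, within the pads' length; the fingertips stand 11 mm ahead of it and the grasp point (between the pads) lies 8 mm behind it; z points along the fingers, y is the line along which they close (so a half turn about z gives the same grasp; the last joint's range is limited). The gripper opens to 85 mm and grips with 20 to 120 N. Pads are 22 mm wide; open, the fingers measure 114 mm over their backs; the gripper's body (76 mm by 85 mm) begins 54 mm behind the grasp point. The pads swing forward as they close: fully open they stand 13 mm farther back than shut.
Start: joints at [1.106, 0.276, 1.505, -0, 1.361, -0.121], TCP at [0.194, 0.541, 0.242] pointing down, gripper open.
Joint ranges: [-2.89, 2.89], [-0.75, 2.08], [0.22, 2.7], [-1.18, 4.32], [0.11, 2.71], [-2.7, 2.7]. Speed limits (rad/s): [2.57, 2.57, 3.14, 3.14, 3.14, 3.14].

INTERFACE

Orientations are given as a unit quaternion [w, x, y, z].
In Python, from rig import manip, eyes, job gives the robot as it stands.
- The arm moves only by the tool drive_tool, never from a script. Its argument "rows" is a list of rows, each a list of 3 entries, a list of its own where there are three numbers: the turn, a rotation vector about the world's x, y, z in rad, then the shift along the world's x, y, z in cm, then the finger opening in cm, from 0 to 8.54. A call has 1 to 8 rows; each row shifts and turns the commanded pose from where the row before left it; what a row does not reach is not made up. A row lasts 1/8 s, in which the tool goes at most 62.5 mm and 10.7 degrees, less where a joint would pass 70% of its speed; a pose out of reach is approached as far as the arm can. A call is refused whole if a number of a shift passes 6.25 or a number of a turn 0.188, either way. A call with a gripper value outside its range is refused whole. The fingers move at their own pace and stop on an object; "force" is the grip in N (left out, the last holds). Time passes only in rows, so rows that do not move let the fingers close. It gives the time, the measured TCP pose, the force, the opening and the grip force at its end, in the units of the state.
- manip.get_state(): the state, without advancing time (a new reading comes with each control period).
- eyes.get_image(name): name is "side" or "top"; returns the picture (480x640x3 uint8, red, green, blue); there is no depth.
- eyes.get_calibration(name): a dict with "camera_matrix" (3x3 intrinsics, pixels), "k1" (the pictures are not rectified: a ray, as slopes to the right and down, at radius r is drawn at 1 + k1 r^2 times it, then the intrinsics apply), "view" (4x4, takes a point from world to camera coordinates). Camera axes: x right, y up, looking along -z (the intrinsics and any distortion apply to the point x, -y, -z); pixel columns grow to the right and rows downward; lengths in m; the calibration is good to about 2 mm. A picture is of the moment at which its call begins. get_calibration takes no time and is no camera call.
- job.sign_off(): hands the job in; it is judged then, once.
The state is a dict: "clock": time; "qpos": joint angles; "qd": joint speeds; "effort": joint torques, N m; "position": TCP position; "ee_rot": TCP orientation; "contact_force": force on the tool from outside, world axes, zero at the start; "moment": the same for the moment, N m; "width": finger opening in m; "gripper_force": force on a finger pad.
Only numpy, scipy, OpenCV 4.12 (cv2) and the standard library are available. Lean on these libraries where they do the work, as an engineer would, in place of code of your own. Each camera call takes 0.05 s, during which the arm holds its last target. There are 200 camera calls.

## Working session

There is one attempt and no reset: what is moved stays moved. The work goes in short steps, Python scripts to look and compute and a tool call to move; the robot and the scene stay as the last step left them, time stands still between calls to the robot, and variables do not carry over. Pictures are saved under pics/ and viewed, at most 14 in all, crops included, and the job is handed in when it is done.

Besides the shell and the picture viewer there is one more tool, called after ">>>" as name([rows], argument=value, ...), one row to a line, values as JSON. drive_tool: Moves the arm, as the interface text tells. Its arguments: {"type":"object","properties":{"rows":{"type":"array"},"force":{"type":"number"}},"required":["rows"]}

```bash
ls; mkdir -p pics; cat > h.py <<'E'
import numpy as np, cv2
from rig import manip, eyes, job
def ray(name,u,v):
    c=eyes.get_calibration(name);K=np.array(c["camera_matrix"]);V=np.array(c["view"]);k=c["k1"]
    d=np.array([(u-K[0,2])/K[0,0],(v-K[1,2])/K[1,1]]);s=d.copy()
    for _ in range(20): s=d/(1+k*(s@s))
    R=V[:3,:3];o=-R.T@V[:3,3];return o,R.T@np.array([s[0],-s[1],-1])
def onz(name,u,v,z):
    o,d=ray(name,u,v);return o+d*(z-o[2])/d[2]
def proj(name,p):
    c=eyes.get_calibration(name);K=np.array(c["camera_matrix"]);V=np.array(c["view"])
    q=V[:3,:3]@np.array(p)+V[:3,3];s=np.array([q[0],-q[1]])/-q[2];s=s*(1+c["k1"]*(s@s))
    return s*[K[0,0],K[1,1]]+[K[0,2],K[1,2]]
def snap(name,fn,crop=None,sc=1):
    im=eyes.get_image(name)[:,:,::-1].copy();cv2.imwrite("pics/raw_"+fn,im)
    if crop: x0,y0,x1,y1=crop;im=im[y0:y1,x0:x1]
    cv2.imwrite("pics/"+fn,cv2.resize(im,None,fx=sc,fy=sc,interpolation=cv2.INTER_CUBIC));return im
E
python3 - <<'E'
from h import *
snap("top","t0.png");snap("side","s0.png")
for n in("top","side"):
    o,d=ray(n,320,240);print(n,o,d,eyes.get_calibration(n)["camera_matrix"][0][0])
print(manip.get_state())
E
```

```text
pics
top [ 0.46053259 -0.01480164  1.13918188] [ 0.08399823  0.01185836 -0.99649209] 472.2414416618455
side [-0.17264954 -0.49546131  0.713082  ] [ 0.67546195  0.45147203 -0.58303989] 487.7265433778605
{'clock': 0.1, 'qpos': array([ 1.10603208e+00,  2.76520430e-01,  1.50598986e+00, -4.06808294e-05,
        1.36073494e+00, -1.20961972e-01]), 'qd': array([ 0.00021602, -0.00335928, -0.00095825,  0.00148694,  0.00064502,
        0.00095793]), 'effort': array([ 2.30108606e-03, -4.17699015e+01, -2.46405977e+01, -1.59044822e-05,
        5.80913431e-03, -2.55401392e-05]), 'position': array([0.19360537, 0.54093825, 0.24153932]), 'ee_rot': array([-2.19502251e-04,  1.71051522e-01,  9.85261739e-01, -7.96848620e-04]), 'contact_force': array([-0.48024433, -0.06311548,  0.53804308]), 'moment': array([-0.01183936,  0.00451094, -0.00546578]), 'gripper_force': 0.0, 'width': 0.08529552964690672}
```

View pics/t0.png

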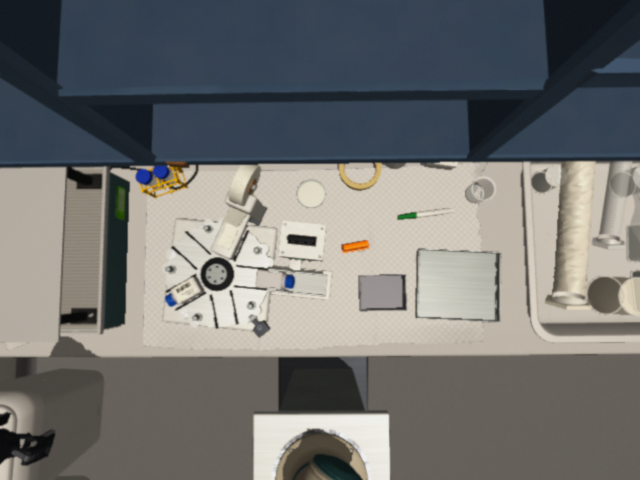

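View pics/s0.png

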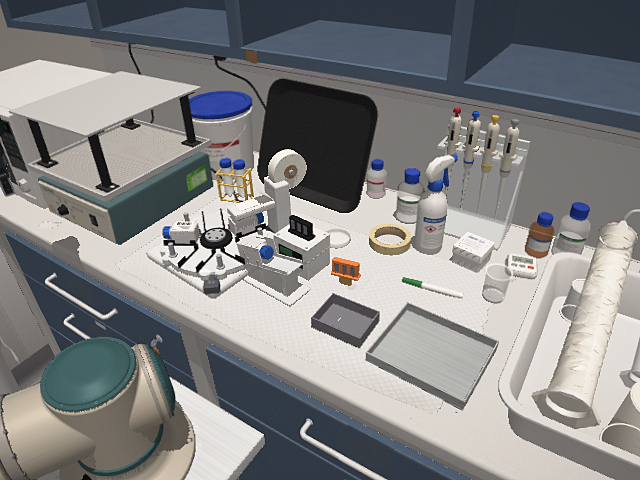

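The top view shows the table hub at (217,274), label head and reel at (235,200), chute running right to (328,284) with the blue cap at (289,282), and a labelled bottle at (185,292). The reject tray is at (381,292) and the steel tray at (457,284). Link look-alikes: the black plug in the control box at (302,240) and the orange plug on the bench at (355,246). I choose the black one and check it in a close crop.

```bash
python3 - <<'E'
from h import *
im=cv2.imread("pics/raw_t0.png");cv2.imwrite("pics/t0c.png",cv2.resize(im[180:345,150:350],None,fx=4,fy=3.6*4/3.6*0.9,interpolation=cv2.INTER_CUBIC))
hsv=cv2.cvtColor(im,cv2.COLOR_BGR2HSV)
# hub: dark disc near 217,274
g=cv2.cvtColor(im,cv2.COLOR_BGR2GRAY)
def blobs(m,x0,y0,x1,y1,amin=40):
    mm=np.zeros_like(m);mm[y0:y1,x0:x1]=m[y0:y1,x0:x1]
    for c in cv2.findContours(mm,cv2.RETR_EXTERNAL,cv2.CHAIN_APPROX_NONE)[0]:
        if cv2.contourArea(c)>=amin: print(cv2.contourArea(c),cv2.minAreaRect(c))
dark=(g<75).astype(np.uint8)*255
print("dark");blobs(dark,155,205,345,335)
print("blue");blobs(cv2.inRange(hsv,(105,120,60),(125,255,255)),155,205,345,335,15)
for u,v,z in((217,274,.05),(302,240,.125),(302,240,.085)):print(onz("top",u,v,z))
E
```

```text
dark
75.0 ((289.5, 281.0), (12.0, 7.0), 90.0)
765.0 ((216.5, 273.5), (31.0, 31.0), 90.0)
189.0 ((301.3811950683594, 239.68812561035156), (27.363523483276367, 8.05980110168457), 5.710593223571777)
blue
56.5 ((169.50770568847656, 300.13848876953125), (11.163125991821289, 6.945944309234619), 60.255123138427734)
79.5 ((289.0, 281.0), (12.0, 8.0), 90.0)
[0.47594546 0.23665634 0.05      ]
[0.54640987 0.03608463 0.125     ]
[0.54979693 0.03809162 0.085     ]
```

View pics/t0c.png

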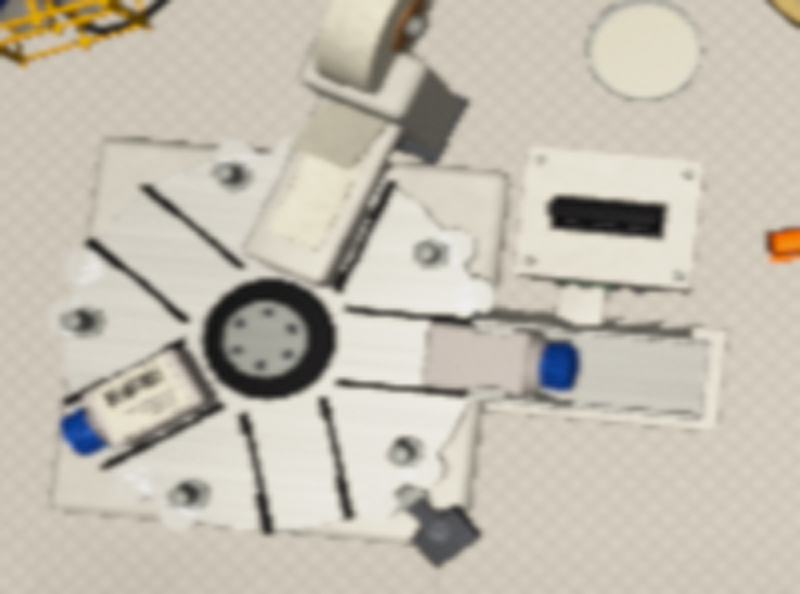

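The crop confirms the black plug in the control box (crop 608,217) as the link; the orange plug at (785,243) is the decoy. Bottle at crop (140,400) is in the 126° cradle, so it is bottle_3. The 54° and 198° cradles are empty.

```bash
python3 - <<'E'
from h import *
P=[(18,232,175),(-54,430,252),(90,83,320),(162,190,492),(-126,407,450)]
W=np.array([onz("top",150+u/4-.4,180+v/3.6-.4,.076)[:2] for a,u,v in P])
A=np.radians([p[0] for p in P]);M=.108*np.c_[np.cos(A),np.sin(A)]
c=W.mean(0);H=(M.T@(W-c));yaw=np.arctan2(H[0,1]-H[1,0],H[0,0]+H[1,1]);print(c,yaw)
R=np.array([[np.cos(yaw),-np.sin(yaw)],[np.sin(yaw),np.cos(yaw)]]);o=c-R@M.mean(0);print("res mm",1e3*(W-o-M@R.T))
# box top corners
for u,v in((540,160),(693,175),(530,262),(680,276)):print("screws",onz("top",150+u/4,180+v/3.6,.085))
L=lambda x,y,z:np.r_[o+R@[x,y],z]
print("socket",L(.095,-.19,.085));print("link px pred",proj("top",L(.095,-.19,.125)),proj("side",L(.095,-.19,.125)))
im=cv2.imread("pics/raw_t0.png");
t0=[onz("top",u,v,.03) for u,v in((361,276),(404,275),(405,309),(360,308))];print("rej",np.mean(t0,0),t0)
t0=[onz("top",u,v,.024) for u,v in((418,250),(498,251),(497,321),(416,318))];print("tray",np.mean(t0,0),t0)
print("cap",onz("top",289,281,.085),onz("top",329,297,0.06))
np.save("lab.npy",np.r_[o,yaw])
s=cv2.imread("pics/raw_s0.png");cv2.imwrite("pics/s0c.png",cv2.resize(s[140:320,150:350],None,fx=3.3,fy=3.3,interpolation=cv2.INTER_CUBIC))
E
```

```text
[0.47732299 0.23152421] -0.10558652826771929
res mm [[-3.36852053 -0.47426439]
 [-1.44529134  2.27117009]
 [ 0.14047907 -1.98908599]
 [ 2.94739762 -1.1604192 ]
 [ 1.72593518  1.3525995 ]]
screws [0.58530209 0.07618704 0.085     ]
screws [ 0.57497835 -0.00978413  0.085     ]
screws [0.52154576 0.08190095 0.085     ]
screws [ 0.51205707 -0.00192192  0.085     ]
socket [0.55176974 0.03257025 0.085     ]
link px pred [303.61470965 237.50810529] [302.80312291 220.26887472]
rej [ 0.43115655 -0.14606968  0.03      ] [array([ 0.4686356 , -0.09667913,  0.03      ]), array([ 0.47002144, -0.19708432,  0.03      ]), array([ 0.39137832, -0.19741207,  0.03      ]), array([ 0.39459086, -0.09310317,  0.03      ])]
tray [ 0.44601754 -0.32220389  0.024     ] [array([ 0.52852904, -0.23258695,  0.024     ]), array([ 0.5242569 , -0.42111485,  0.024     ]), array([ 0.36126939, -0.41164831,  0.024     ]), array([ 0.37001484, -0.22346544,  0.024     ])]
cap [0.45857837 0.06751414 0.085     ] [ 0.4216456  -0.02119864  0.06      ]
```

View pics/s0c.png

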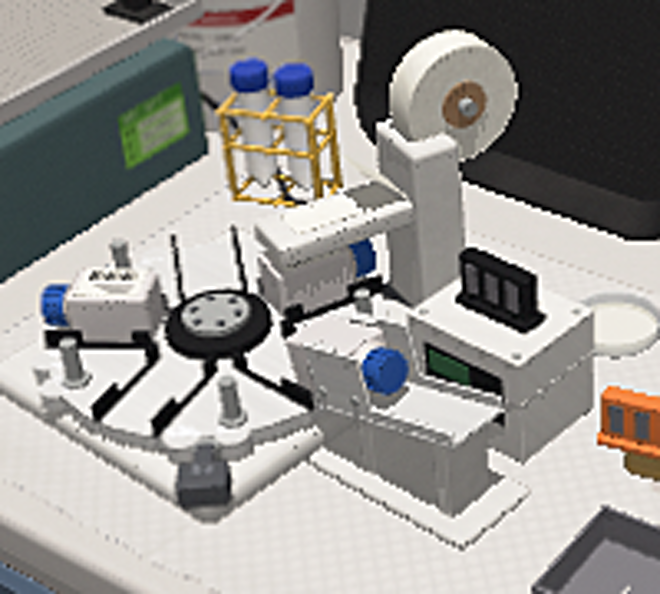

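>>> drive_tool([
  [[0,0,-0.111],[2.95,-4.2,0],5],
  [[0,0,-0.111],[2.95,-4.2,0],5],
  [[0,0,-0.111],[2.95,-4.2,0],5],
  [[0,0,-0.111],[2.95,-4.2,0],5],
  [[0,0,-0.111],[2.95,-4.2,0],5],
  [[0,0,-0.111],[2.95,-4.2,0],5],
])

```text
clock: 0.85
position: [0.3714, 0.2879, 0.2421]
ee_rot: [-0.0, 0.485, 0.874, -0.0]
contact_force: [1.3, 0.9, -0.1]
width: 0.0503
gripper_force: 0.0
```

>>> drive_tool([
  [[0,0,-0.111],[2.95,-4.2,0],5],
  [[0,0,-0.111],[2.95,-4.2,0],5],
  [[0,0,-0.111],[2.95,-4.2,0],5],
  [[0,0,-0.111],[2.95,-4.2,0],5],
  [[0,0,-0.111],[2.95,-4.2,0],5],
  [[0,0,-0.111],[2.95,-4.2,0],5],
  [[0,0,0],[0,0,0],5],
  [[0,0,0],[0,0,0],5],
])

```text
clock: 1.85
position: [0.5471, 0.0376, 0.2417]
ee_rot: [-0.001, 0.743, 0.669, -0.0]
contact_force: [0.5, 0.8, -0.5]
width: 0.0503
gripper_force: 0.0
```

```bash
cat >> h.py <<'E'
o=np.array([.4752,.236]);yaw=-.11
R=np.array([[np.cos(yaw),-np.sin(yaw)],[np.sin(yaw),np.cos(yaw)]])
L=lambda x,y,z=0:np.r_[o+R@[x,y],z]
def st():
    s=manip.get_state();w,x,y,z=s["ee_rot"]
    from scipy.spatial.transform import Rotation as Ro
    M=Ro.from_quat([x,y,z,w]).as_matrix()
    print("t",s["clock"],"p",s["position"].round(4),"z",M[:,2].round(3),"yang",np.degrees(np.arctan2(M[1,1],M[0,1])).round(1),"q",s["qpos"].round(2),"F",s["contact_force"].round(1),"w",round(s["width"],4),"gf",round(s["gripper_force"],1));return s
E
python3 - <<'E'
from h import *
st();print(L(.095,-.19,.125),proj("side",L(.095,-.19,.125)),proj("top",L(.095,-.19,.125)),proj("side",[.5485,.0366,.131]))
im=cv2.imread("pics/raw_s0.png");g=cv2.cvtColor(im,cv2.COLOR_BGR2GRAY)
m=np.zeros_like(g);m[205:245,280:325]=(g[205:245,280:325]<60)*255
for c in cv2.findContours(m,0,2)[0]:
    if cv2.contourArea(c)>30:print(cv2.boundingRect(c),c.reshape(-1,2).tolist())
for z in (.03,.06):print("side rej", onz("side",345,319,.015))
E
```

```text
t 1.85 p [0.5471 0.0376 0.2417] z [-0.002  0.001 -1.   ] yang -6.0 q [-0.06  0.24  1.56  0.    1.35  0.05] F [ 0.5  0.8 -0.5] w 0.0503 gf 0.0
[0.54876795 0.0367194  0.125     ] [300.47293416 220.38696955] [301.70016066 238.91350408] [300.31832524 218.17005364]
(288, 215, 27, 26) [[291, 215], [289, 217], [289, 218], [290, 219], [290, 228], [288, 230], [288, 231], [289, 231], [290, 232], [291, 232], [292, 233], [293, 233], [294, 234], [296, 234], [298, 236], [300, 236], [301, 237], [302, 237], [303, 238], [305, 238], [307, 240], [309, 240], [310, 239], [311, 239], [314, 236], [314, 235], [313, 235], [311, 233], [312, 232], [312, 231], [311, 230], [311, 223], [310, 223], [309, 222], [308, 222], [307, 221], [306, 221], [305, 220], [303, 220], [302, 219], [301, 219], [300, 218], [299, 218], [298, 217], [297, 217], [296, 216], [294, 216], [293, 215]]
side rej [ 0.43360476 -0.14473877  0.015     ]
side rej [ 0.43360476 -0.14473877  0.015     ]
```

>>> drive_tool([
  [[0,0,0],[0.15,-0.1,-4],5],
  [[0,0,0],[0,0,-4],5],
  [[0,0,0],[0,0,-3],5],
  [[0,0,0],[0,0,-2.4],5],
  [[0,0,0],[0,0,0],5],
  [[0,0,0],[0,0,0],0.8],
  [[0,0,0],[0,0,0],0.8],
  [[0,0,0],[0,0,0],0.8],
], force=60)

```text
clock: 2.85
position: [0.5504, 0.0366, 0.1098]
ee_rot: [0.001, 0.743, 0.669, 0.001]
contact_force: [-0.4, 1.6, 4.2]
width: 0.0127
gripper_force: 59.3
```

>>> drive_tool([
  [[0,0,0],[0,0,0],0.8],
  [[0,0,0],[0,0,0],0.8],
  [[0,0,0],[0,0,0],0.8],
])

```text
clock: 3.22
position: [0.5505, 0.0366, 0.1098]
ee_rot: [0.001, 0.743, 0.669, 0.001]
contact_force: [0.3, 1.4, 6.3]
width: 0.0131
gripper_force: 59.5
```

```bash
python3 -c "
from h import *
st()"
```

```text
t 3.225 p [0.5505 0.0366 0.1098] z [ 0.003  0.    -1.   ] yang -6.0 q [-0.06  0.35  1.76  0.    1.04  0.04] F [0.3 1.4 6.3] w 0.0131 gf 59.5
```

>>> drive_tool([
  [[0,0,0],[0,0,0.7],0.8],
  [[0,0,0],[0,0,0.7],0.8],
  [[0,0,0],[0,0,0.8],0.8],
  [[0,0,0],[0,0,0.8],0.8],
  [[0,0,0],[0,0,1],0.8],
  [[0,0,0],[0,0,1],0.8],
  [[0,0,0],[0,0,1.5],0.8],
  [[0,0,0],[0,0,2.0],0.8],
])

```text
clock: 4.22
position: [0.5491, 0.0364, 0.1942]
ee_rot: [-0.0, 0.743, 0.669, -0.0]
contact_force: [0.0, 0.2, -0.4]
width: 0.0131
gripper_force: 59.3
```

```bash
python3 -c "
from h import *
st();snap('side','s1.png',(150,80,400,330),3/1.25)"
```

```text
t 4.225 p [0.5491 0.0364 0.1942] z [-0.001  0.    -1.   ] yang -6.0 q [-0.06  0.27  1.64 -0.    1.24  0.04] F [ 0.   0.2 -0.4] w 0.0131 gf 59.3
```

View pics/s1.png

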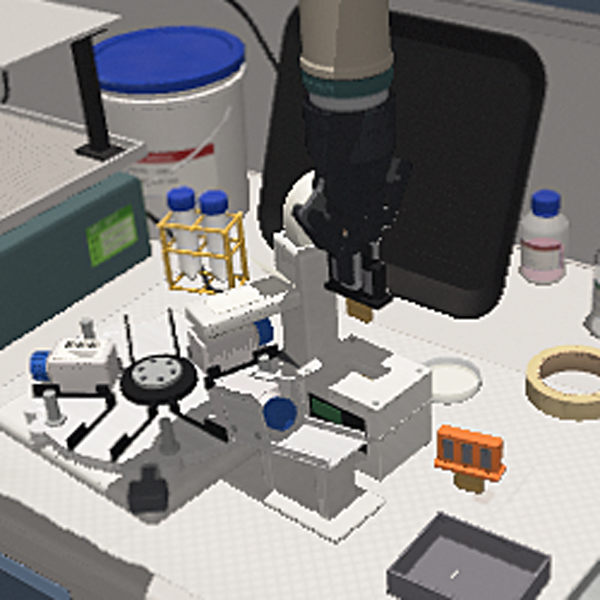

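The link is out, in the jaws at (360,290), with its brass blade free. The orange plug stands upright at (470,455), so I carry over it high and lay the link down beyond it.

>>> drive_tool([
  [[0,0,0],[-0.4,-5.3,0],0.8],
  [[0,0,0],[-0.4,-5.3,0],0.8],
  [[0,0,0],[-0.3,-5.3,0],0.8],
  [[0,0,0],[-0.3,-5.3,0],0.8],
  [[-0.014,-0.13,0],[0,0,-2],0.8],
  [[-0.014,-0.13,0],[0,0,-3],0.8],
  [[-0.014,-0.13,0],[0,0,-3],0.8],
  [[-0.014,-0.13,0],[0,0,-3],0.8],
])

```text
clock: 5.28
position: [0.5387, -0.1671, 0.0957]
ee_rot: [0.168, 0.718, 0.655, 0.166]
contact_force: [1.0, 0.8, -0.5]
width: 0.0128
gripper_force: 59.3
```

>>> drive_tool([
  [[0,0,0],[0,0,-2],0.8],
  [[0,0,0],[0,0,-1.2],0.8],
  [[0,0,0],[0,0,0],0.8],
])

```text
clock: 5.65
position: [0.5406, -0.1678, 0.0643]
ee_rot: [0.167, 0.718, 0.655, 0.166]
contact_force: [-0.0, -0.3, -0.3]
width: 0.0128
gripper_force: 59.3
```

```bash
python3 -c "
from h import *
st()"
```

```text
t 5.65 p [ 0.5406 -0.1678  0.0643] z [ 0.457 -0.023 -0.889] yang -5.6 q [-0.57  0.29  2.15  0.7   0.36 -1.1 ] F [-0.  -0.3 -0.3] w 0.0128 gf 59.3
```

>>> drive_tool([
  [[0,0,0],[0,0,-1.0],0.8],
  [[0,0,0],[0,0,-0.5],0.8],
  [[0,0,0],[0,0,-0.2],0.8],
  [[0,0,0],[0,0,0],0.8],
])

```text
clock: 6.15
position: [0.5413, -0.1682, 0.0483]
ee_rot: [0.168, 0.718, 0.655, 0.166]
contact_force: [-0.5, 0.0, -0.6]
width: 0.0134
gripper_force: 59.3
```

```bash
python3 -c "
from h import *
st()"
```

```text
t 6.15 p [ 0.5413 -0.1682  0.0483] z [ 0.459 -0.024 -0.888] yang -5.6 q [-0.57  0.32  2.17  0.8   0.32 -1.2 ] F [-0.5  0.  -0.6] w 0.0134 gf 59.3
```

>>> drive_tool([
  [[0,0,0],[0,0,-0.3],0.8],
  [[0,0,0],[0,0,0],2],
  [[0,0,0],[0,0,0],3],
  [[0,0,0],[0,0,0],4],
  [[0,0,0],[0,0,0],5],
  [[0,0,0],[0,0,0],6],
  [[0,0,0],[-0.5,0,0.5],6],
  [[0,0,0],[-0.5,0,0.5],6],
])

```text
clock: 7.15
position: [0.5307, -0.1681, 0.0553]
ee_rot: [0.168, 0.718, 0.655, 0.166]
contact_force: [0.3, 0.1, -0.1]
width: 0.0599
gripper_force: 0.0
```

```bash
python3 -c "
from h import *
st();snap('side','s2.png',(270,180,470,330),3.5)"
```

```text
t 7.15 p [ 0.5307 -0.1681  0.0553] z [ 0.458 -0.024 -0.889] yang -5.6 q [-0.58  0.3   2.18  0.78  0.34 -1.19] F [ 0.3  0.1 -0.1] w 0.0599 gf 0.0
```

View pics/s2.png

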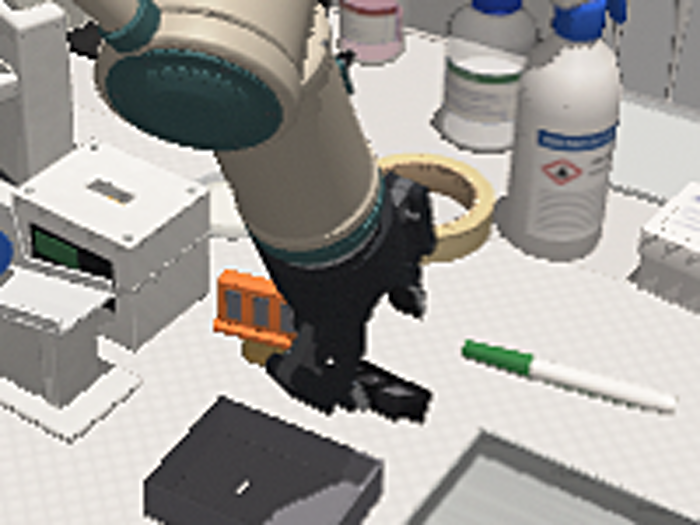

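The jaws are open near (340,380), and the link seems to lie under the finger at (395,395). I back off along the tool axis and look again.

>>> drive_tool([
  [[0,0,0],[-0.7,0,1.2],6],
  [[0,0,0],[-1,0,2],6],
  [[0,0,0],[-1.5,0,3],6],
  [[0,0,0],[-1.5,0,3],6],
  [[0,0.1,0],[0,1,3],6],
  [[0,0.1,0],[0,2,3],6],
  [[0,0.1,0],[0,2,3],6],
  [[0,0.17,0],[0,2,3],6],
])

```text
clock: 8.2
position: [0.4824, -0.0977, 0.2693]
ee_rot: [0.011, 0.738, 0.675, -0.008]
contact_force: [2.0, -0.7, -0.7]
width: 0.0602
gripper_force: 0.0
```

```bash
python3 -c "
from h import *
st();snap('side','s3.png',(150,80,470,330),2.5)"
```

```text
t 8.2 p [ 0.4824 -0.0977  0.2693] z [ 0.003 -0.026 -1.   ] yang -5.1 q [-0.32  0.13  1.63 -0.02  1.37 -0.23] F [ 2.  -0.7 -0.7] w 0.0602 gf 0.0
```

View pics/s3.png

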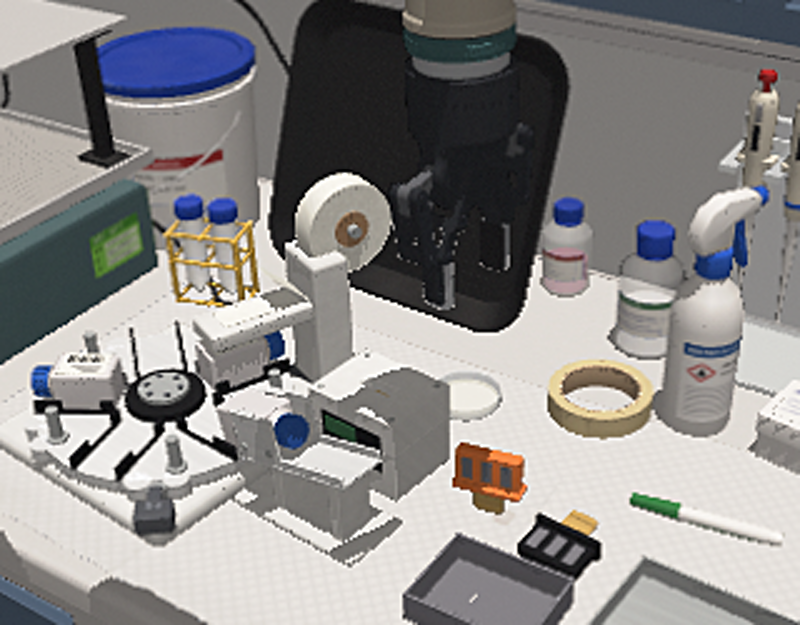

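The black link lies flat on the bench at (560,540), clear of the reject tray and the orange plug, and the socket is empty. Next I compute the push pose for the bottle.

```bash
cat >> h.py <<'E'
from scipy.spatial.transform import Rotation as Ro
R3=np.eye(3);R3[:2,:2]=R
def tool(zl,yl):  # labeller-frame tool z and closing axis -> world matrix
    z=np.array(zl,float);z/=np.linalg.norm(z);y=np.array(yl,float);y-=z*(y@z);y/=np.linalg.norm(y)
    return R3@np.c_[np.cross(y,z),y,z]
def plan(p,M):
    s=manip.get_state();w,x,y,z=s["ee_rot"];C=Ro.from_quat([x,y,z,w]).as_matrix()
    b=min((Ro.from_matrix(N@C.T).as_rotvec() for N in(M,M@np.diag([-1,-1,1]))),key=np.linalg.norm)
    print("tgt",np.round(p,4),"shift cm",((np.array(p)-s["position"])*100).round(2),"turn",b.round(3))
a12=np.radians(12);u=np.array([0,-np.cos(a12),np.sin(a12)]);n=np.array([0,np.sin(a12),np.cos(a12)])
def push(s,h,tilt=17,ft=.0145):
    t=np.radians(tilt);z=np.array([0,-np.sin(t),-np.cos(t)]);f=np.array([0,-np.cos(t),np.sin(t)])
    c=np.array([0,-.132,.052])+s*u+h*n-ft*f-.011*z
    return L(*c),tool(z,[0,1,0])
E
python3 - <<'E'
from h import *
p,M=push(-.045,.014);plan(np.r_[p[:2],.20],M);plan(p,M)
for s in(-.028,0,.024,.028):plan(*push(s,.014))
E
```

```text
tgt [0.4677 0.1684 0.2   ] shift cm [-2.07 26.47 -7.32] turn [-0.194  0.279  1.53 ]
tgt [0.4677 0.1684 0.0626] shift cm [ -2.07  26.47 -21.06] turn [-0.194  0.279  1.53 ]
tgt [0.4659 0.1519 0.0662] shift cm [ -2.26  24.81 -20.7 ] turn [-0.194  0.279  1.53 ]
tgt [0.4629 0.1247 0.072 ] shift cm [ -2.56  22.09 -20.12] turn [-0.194  0.279  1.53 ]
tgt [0.4603 0.1013 0.077 ] shift cm [ -2.82  19.76 -19.62] turn [-0.194  0.279  1.53 ]
tgt [0.4599 0.0974 0.0778] shift cm [ -2.86  19.37 -19.54] turn [-0.194  0.279  1.53 ]
```

>>> drive_tool([
  [[-0.0194,0.0279,0.153],[-0.2,2.65,-0.4],0],
  [[-0.0194,0.0279,0.153],[-0.2,2.65,-0.4],0],
  [[-0.0194,0.0279,0.153],[-0.2,2.65,-0.4],0],
  [[-0.0194,0.0279,0.153],[-0.2,2.65,-0.4],0],
  [[-0.0194,0.0279,0.153],[-0.2,2.65,-0.4],0],
])

```text
clock: 8.88
position: [0.4739, 0.035, 0.2469]
ee_rot: [0.002, 0.426, 0.901, -0.083]
contact_force: [-0.2, -0.9, -0.0]
width: -0.0001
gripper_force: 0.0
```

>>> drive_tool([
  [[-0.0194,0.0279,0.153],[-0.2,2.65,-0.4],0],
  [[-0.0194,0.0279,0.153],[-0.2,2.65,-0.4],0],
  [[-0.0194,0.0279,0.153],[-0.2,2.65,-0.4],0],
  [[-0.0194,0.0279,0.153],[-0.2,2.65,-0.4],0],
  [[-0.0194,0.0279,0.153],[-0.2,2.65,-0.4],0],
  [[0,0,0],[0,0,0],0],
  [[0,0,0],[0,0,0],0],
])

```text
clock: 9.75
position: [0.4641, 0.1662, 0.2272]
ee_rot: [-0.009, 0.055, 0.987, -0.148]
contact_force: [-0.2, -0.5, -0.6]
width: 0.0005
gripper_force: 0.0
```

```bash
python3 - <<'E'
from h import *
st();p,M=push(-.045,.014);plan(p,M)
snap('top','t4.png',(150,180,350,345),4)
E
```

```text
t 9.75 p [0.4641 0.1662 0.2272] z [-0.033 -0.292 -0.956] yang 83.6 q [ 0.39  0.25  1.62 -0.26  1.42 -1.01] F [-0.2 -0.5 -0.6] w 0.0005 gf 0.0
tgt [0.4677 0.1684 0.0626] shift cm [  0.37   0.22 -16.45] turn [ 0.002 -0.001  0.002]
```

View pics/t4.png

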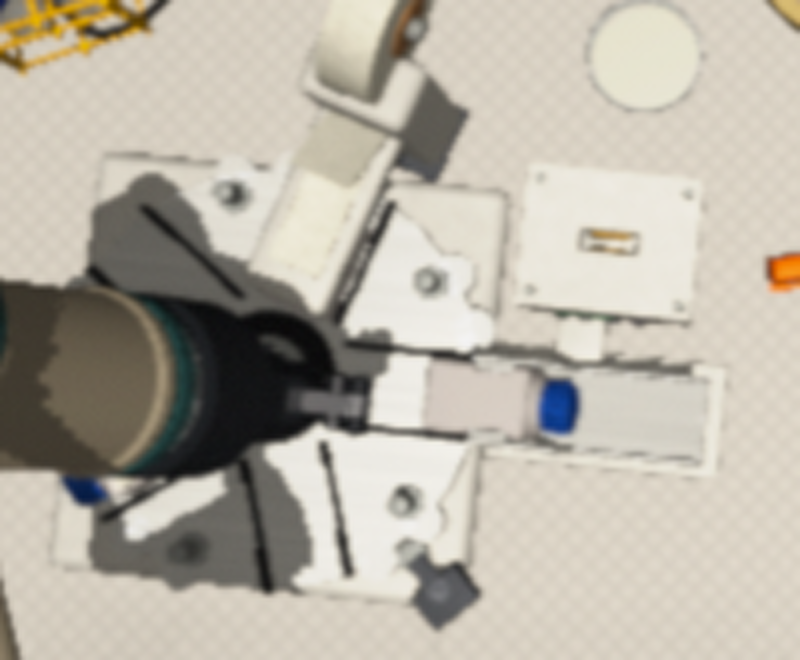

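The closed fingers at (350,400) line up with the chute and the bottle base at (425,395); the socket at (608,242) is empty. I descend and push.

>>> drive_tool([
  [[0,0,0],[0.4,0.2,-4],0],
  [[0,0,0],[0,0,-4],0],
  [[0,0,0],[0,0,-4],0],
  [[0,0,0],[0,0,-3],0],
  [[0,0,0],[0,0,-1.4],0],
  [[0,0,0],[0,0,0],0],
])

```text
clock: 10.55
position: [0.4681, 0.1681, 0.0629]
ee_rot: [-0.009, 0.055, 0.987, -0.149]
contact_force: [-0.1, 0.7, 0.8]
width: 0.0002
gripper_force: 0.0
```

```bash
python3 - <<'E'
from h import *
st();plan(*push(-.04,.014));plan(*push(.024,.014))
E
```

```text
t 10.55 p [0.4681 0.1681 0.0629] z [-0.035 -0.292 -0.956] yang 83.6 q [ 0.39  0.42  1.83 -0.3   1.06 -0.9 ] F [-0.1  0.7  0.8] w 0.0002 gf 0.0
tgt [0.4672 0.1636 0.0637] shift cm [-0.09 -0.45  0.08] turn [ 0.002 -0.002  0.002]
tgt [0.4603 0.1013 0.077 ] shift cm [-0.78 -6.67  1.41] turn [ 0.002 -0.002  0.002]
```

>>> drive_tool([
  [[0,0,0],[-0.11,-1.0,0.21],0],
  [[0,0,0],[-0.11,-0.8,0.17],0],
  [[0,0,0],[-0.09,-0.7,0.15],0],
  [[0,0,0],[-0.08,-0.7,0.15],0],
  [[0,0,0],[-0.08,-0.7,0.15],0],
])

```text
clock: 11.18
position: [0.4646, 0.1312, 0.0721]
ee_rot: [-0.007, 0.055, 0.988, -0.146]
contact_force: [0.4, 3.9, 0.9]
width: -0.0001
gripper_force: 2.9
```

```bash
python3 - <<'E'
from h import *
st();plan(*push(.024,.014));plan(*push(.028,.014))
snap('side','s5.png',(200,180,350,310),4)
E
```

```text
t 11.175 p [0.4646 0.1312 0.0721] z [-0.03  -0.288 -0.957] yang 83.6 q [ 0.32  0.38  1.87 -0.31  1.04 -0.96] F [0.4 3.9 0.9] w -0.0001 gf 2.9
tgt [0.4603 0.1013 0.077 ] shift cm [-0.43 -2.99  0.49] turn [-0.003  0.003  0.002]
tgt [0.4599 0.0974 0.0778] shift cm [-0.47 -3.38  0.57] turn [-0.003  0.003  0.002]
```

View pics/s5.png

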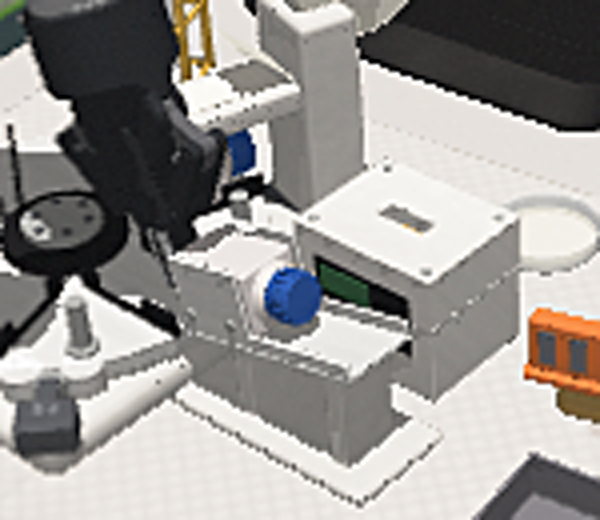

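The bottle has moved uphill: the cap is at (292,295) and the white shoulder shows past the cheeks. I carry on pushing.

>>> drive_tool([
  [[0,0,0],[-0.1,-0.7,0.13],0],
  [[0,0,0],[-0.1,-0.7,0.13],0],
  [[0,0,0],[-0.1,-0.7,0.13],0],
  [[0,0,0],[-0.1,-0.7,0.13],0],
  [[0,0,0],[-0.06,-0.5,0.09],0],
  [[0,0,0],[0,0,0],0],
])

```text
clock: 11.98
position: [0.4583, 0.096, 0.0776]
ee_rot: [-0.009, 0.055, 0.987, -0.149]
contact_force: [0.3, -0.3, 0.3]
width: 0.0002
gripper_force: 0.0
```

```bash
python3 - <<'E'
from h import *
st();plan(*push(.026,.014))
im=snap('top','t6.png');hsv=cv2.cvtColor(im,cv2.COLOR_BGR2HSV);m=cv2.inRange(hsv,(105,120,60),(125,255,255));m[:,:250]=0;m[:230]=0;m[330:]=0;m[:,345:]=0
q=cv2.moments(m);c=(q['m10']/q['m00'],q['m01']/q['m00']);w=onz("top",*c,.095);print(c,w,R.T@(w[:2]-o))
E
```

```text
t 11.975 p [0.4583 0.096  0.0776] z [-0.034 -0.293 -0.956] yang 83.6 q [ 0.26  0.35  1.9  -0.33  1.03 -1.01] F [ 0.3 -0.3  0.3] w 0.0002 gf 0.0
tgt [0.4601 0.0994 0.0774] shift cm [ 0.18  0.34 -0.02] turn [ 0.002 -0.002  0.002]
(314.3736263736264, 284.53846153846155) [0.4503723  0.01088144 0.095     ] [ 3.54916119e-05 -2.26483511e-01]
```

The push force has dropped to zero with the front face at s≈29 mm. The cap centre gives an origin about 60 mm up the chute, so the bottle is past the stop (50 mm needed). I back the fingers out.

>>> drive_tool([
  [[0,0,0],[0.05,0.5,-0.05],0],
  [[0,0,0],[0.15,1.3,1.5],0],
  [[0,0,0],[0.1,1.2,4],0],
  [[0,0,0],[0.1,1.2,4],0],
  [[0,0,0],[0,0,4],0],
  [[0,0,0],[0,0,0],6],
])

```text
clock: 12.78
position: [0.4647, 0.14, 0.2148]
ee_rot: [-0.006, 0.055, 0.988, -0.147]
contact_force: [0.1, -0.1, 0.4]
width: 0.017
gripper_force: 0.0
```

```bash
cat >> h.py <<'E'
def plan1(p,M):
    s=manip.get_state();w,x,y,z=s["ee_rot"];C=Ro.from_quat([x,y,z,w]).as_matrix()
    print("tgt",np.round(p,4),"shift cm",((np.array(p)-s["position"])*100).round(2),"turn",Ro.from_matrix(M@C.T).as_rotvec().round(3))
E
python3 - <<'E'
from h import *
st()
im=snap('top','t7.png');hsv=cv2.cvtColor(im,cv2.COLOR_BGR2HSV);m=cv2.inRange(hsv,(105,120,60),(125,255,255));m[:,:250]=0;m[:230]=0;m[330:]=0;m[:,345:]=0
q=cv2.moments(m);c=(q['m10']/q['m00'],q['m01']/q['m00']);w=onz("top",*c,.095);print(c,R.T@(w[:2]-o))
snap('side','s7.png',(200,180,350,310),5)
M=tool(-n,[1,0,0])
for d in(.1,0):
  c=np.array([0,-.132,.052])+.074*u+(.023+d)*n;plan1(L(*c),M);plan1(L(*c),tool(-n,[-1,0,0]))
E
```

```text
t 12.775 p [0.4647 0.14   0.2148] z [-0.027 -0.29  -0.957] yang 83.6 q [ 0.34  0.24  1.66 -0.27  1.37 -1.05] F [ 0.1 -0.1  0.4] w 0.017 gf 0.0
(310.28723404255317, 284.17021276595744) [-7.38167579e-05 -2.17455087e-01]
tgt [0.4556 0.0583 0.1877] shift cm [-0.69 -8.09 -2.4 ] turn [ 0.024 -0.4   -1.52 ]
tgt [0.4556 0.0583 0.1877] shift cm [-0.69 -8.09 -2.4 ] turn [0.113 0.383 1.522]
tgt [0.4533 0.0376 0.0899] shift cm [ -0.92 -10.16 -12.18] turn [ 0.024 -0.4   -1.52 ]
tgt [0.4533 0.0376 0.0899] shift cm [ -0.92 -10.16 -12.18] turn [0.113 0.383 1.522]
```

View pics/s7.png

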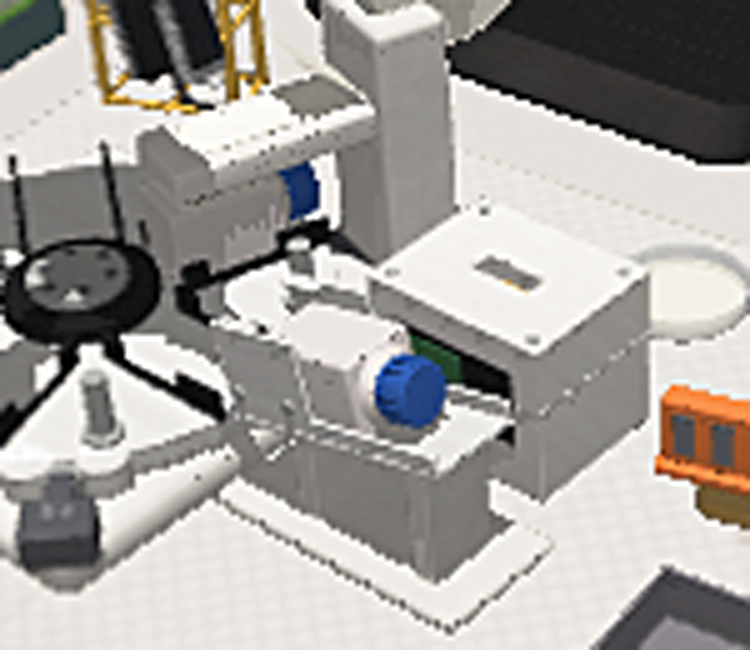

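The bottle rests against the sprung stop, cap at (410,390), with most of its body clear of the cheeks. I turn the tool and go for the grasp at s = 70 mm.

>>> drive_tool([
  [[0.0027,-0.0444,-0.169],[-0.07,-0.86,0],6],
  [[0.0027,-0.0444,-0.169],[-0.07,-0.86,0],6],
  [[0.0027,-0.0444,-0.169],[-0.07,-0.86,0],6],
  [[0.0027,-0.0444,-0.169],[-0.07,-0.86,0],6],
  [[0.0027,-0.0444,-0.169],[-0.07,-0.86,0],6],
  [[0.0027,-0.0444,-0.169],[-0.07,-0.86,0],6],
  [[0.0027,-0.0444,-0.169],[-0.07,-0.86,0],6],
  [[0.0027,-0.0444,-0.169],[-0.07,-0.86,0],6],
])

```text
clock: 13.88
position: [0.456, 0.0696, 0.2101]
ee_rot: [0.061, 0.683, 0.723, -0.09]
contact_force: [0.7, -0.3, 0.6]
width: 0.0596
gripper_force: 0.0
```

>>> drive_tool([
  [[0.0027,-0.0444,-0.169],[-0.07,-0.86,0],6],
  [[0,0,0],[0,0,-1],6],
  [[0,0,0],[0,0,0],6],
])

```text
clock: 14.25
position: [0.4553, 0.0615, 0.2]
ee_rot: [0.068, 0.74, 0.664, -0.08]
contact_force: [-0.2, -0.8, 0.6]
width: 0.0599
gripper_force: 0.0
```

```bash
python3 - <<'E'
from h import *
st()
M=tool(-n,[1,0,0])
for d in(.05,0):
  c=np.array([0,-.132,.052])+.070*u+(.023+d)*n;plan1(L(*c),M)
E
```

```text
t 14.25 p [0.4553 0.0615 0.2   ] z [-0.028 -0.206 -0.978] yang -6.2 q [ 0.14  0.18  1.77 -0.21  1.26  0.32] F [-0.2 -0.8  0.6] w 0.0599 gf 0.0
tgt [0.4549 0.0518 0.138 ] shift cm [-0.04 -0.97 -6.2 ] turn [-0.    -0.005 -0.001]
tgt [0.4537 0.0415 0.0891] shift cm [ -0.15  -2.   -11.09] turn [-0.    -0.005 -0.001]
```

>>> drive_tool([
  [[0,0,0],[0,-0.5,-3.1],6],
  [[0,0,0],[0,-0.5,-3.1],6],
  [[0,0,0],[-0.05,-0.5,-2.45],6],
  [[0,0,0],[-0.1,-0.5,-2.45],6],
  [[0,0,0],[0,0,0],6],
  [[0,0,0],[0,0,0],3.5],
  [[0,0,0],[0,0,0],3.5],
  [[0,0,0],[0,0,0],3.5],
], force=60)

```text
clock: 15.25
position: [0.4557, 0.0417, 0.0918]
ee_rot: [0.07, 0.741, 0.663, -0.077]
contact_force: [0.8, 1.6, 3.2]
width: 0.0389
gripper_force: 61.0
```

>>> drive_tool([
  [[0,0,0],[0,0,0],3.5],
  [[0,0,0],[0.02,0.21,0.98],3.5],
  [[0,0,0],[0.04,0.42,1.96],3.5],
  [[0,0,0],[0,0,3],3.5],
  [[0,0,0],[0,0,4],3.5],
  [[0,0,0],[0,0,0],3.5],
])

```text
clock: 16.0
position: [0.4575, 0.048, 0.1935]
ee_rot: [0.071, 0.741, 0.663, -0.075]
contact_force: [0.3, 0.5, -1.4]
width: 0.0385
gripper_force: 61.9
```

```bash
python3 - <<'E'
from h import *
st()
im=snap('top','t8.png');snap('side','s8.png',(180,80,500,400),1.8)
E
```

```text
t 16.0 p [0.4575 0.048  0.1935] z [-0.017 -0.206 -0.978] yang -6.4 q [ 0.11  0.17  1.79 -0.22  1.22  0.3 ] F [ 0.3  0.5 -1.4] w 0.0385 gf 61.9
```

View pics/s8.png

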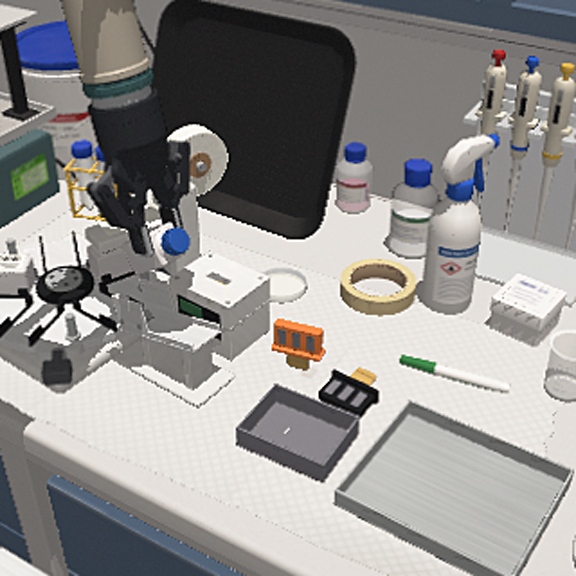

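The bottle is in the jaws with its cap at (175,240). Link, orange plug and trays are where they were. I measure both trays for placing.

```bash
cat >> h.py <<'E'
def trays(fn):
    im=cv2.imread(fn);g=cv2.cvtColor(im,cv2.COLOR_BGR2GRAY);out=[]
    for (lo,hi,box,z,nm) in((50,130,(335,255,425,335),.03,"rej"),(100,186,(405,235,515,335),.024,"tray")):
        x0,y0,x1,y1=box;m=np.zeros_like(g);m[y0:y1,x0:x1]=cv2.inRange(g[y0:y1,x0:x1],lo,hi)
        m=cv2.morphologyEx(m,cv2.MORPH_OPEN,np.ones((3,3)));m=cv2.morphologyEx(m,cv2.MORPH_CLOSE,np.ones((9,9)))
        c=max(cv2.findContours(m,0,2)[0],key=cv2.contourArea);b=cv2.boxPoints(cv2.minAreaRect(c))
        w=np.array([onz("top",*q,z)[:2] for q in b]);print(nm,b.round(0).tolist(),"ctr",w.mean(0).round(4),"sides",np.linalg.norm(w-np.roll(w,1,0),axis=1).round(3),"dir",[round(float(np.degrees(np.arctan2(*(w[i]-w[i-1])[::-1]))%90),1) for i in range(4)])
E
python3 - <<'E'
from h import *
trays("pics/raw_t0.png");trays("pics/raw_t8.png")
E
```

```text
rej [[402.0, 280.0], [405.0, 280.0], [405.0, 293.0], [402.0, 293.0]] ctr [ 0.4433 -0.1952] sides [0.03  0.007 0.03  0.007] dir [88.6, 89.5, 88.5, 89.5]
tray [[415.0, 235.0], [514.0, 235.0], [514.0, 334.0], [415.0, 334.0]] ctr [ 0.4476 -0.3393] sides [0.231 0.234 0.231 0.23 ] dir [88.4, 89.4, 87.3, 89.4]
rej [[378.0, 255.0], [400.0, 255.0], [400.0, 265.0], [378.0, 265.0]] ctr [ 0.5054 -0.1629] sides [0.023 0.052 0.023 0.051] dir [88.8, 89.4, 88.6, 89.4]
tray [[437.0, 284.0], [438.0, 249.0], [502.0, 250.0], [501.0, 285.0]] ctr [ 0.4874 -0.353 ] sides [0.15  0.082 0.151 0.082] dir [88.3, 87.0, 88.3, 86.3]
```

```bash
python3 - <<'E'
from h import *
im=cv2.imread("pics/raw_t8.png")
print(im[285,365:400:8],im[285,430:490:15],im[340,380],im[255:265,450])
print(cv2.cvtColor(im,cv2.COLOR_BGR2GRAY)[290,340:520:4])
cv2.imwrite("pics/t8c.png",cv2.resize(im[220:345,330:530],None,fx=4,fy=4,interpolation=cv2.INTER_CUBIC))
E
```

```text
[[153 154 160]
 [152 153 160]
 [153 154 160]
 [153 153 159]
 [152 154 159]] [[208 219 219]
 [201 211 212]
 [194 205 205]
 [185 195 196]] [197 211 218] [[187 198 198]
 [189 200 201]
 [188 199 199]
 [185 196 196]
 [188 198 199]
 [189 199 200]
 [188 198 198]
 [191 201 201]
 [192 203 202]
 [191 201 202]]
[209 212 214 209 215 127 156 155 156 157 157 155 156 156 154 155  70 215
 210  90 214 217 216 215 214 213 211 209 208 207 205 202 200 197 194 191
 191 188 188 100 183 191 192 190 191]
```

View pics/t8c.png

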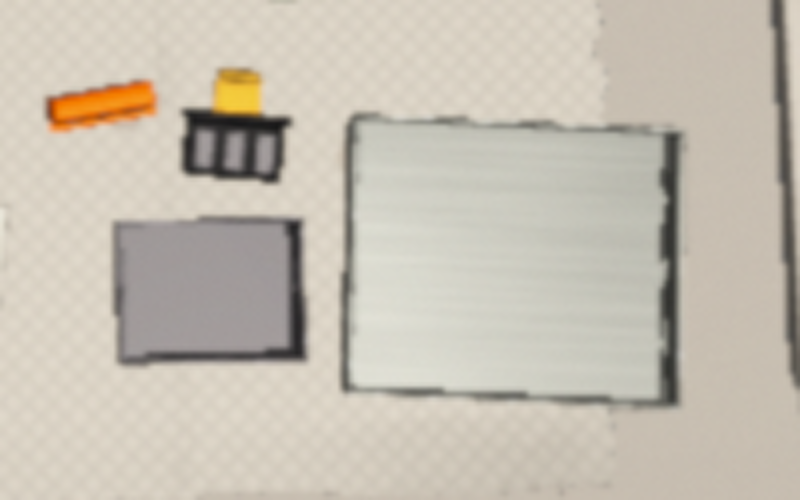

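The crop shows the link lying flat at (235,145), the reject tray with corners (115,220), (302,217), (306,358), (120,362), and the steel tray with corners (350,115), (681,130), (677,405), (343,392). I use those rim corners.

```bash
python3 - <<'E'
from h import *
for nm,z,c in(("rej",.03,[(115,220),(302,217),(306,358),(120,362)]),("tray",.024,[(350,115),(681,130),(677,405),(343,392)])):
    w=np.array([onz("top",330+a/4,220+b/4,z)[:2] for a,b in c]);d=(w[0]-w[1]+w[3]-w[2]);print(nm,w.mean(0).round(4),np.linalg.norm(w-np.roll(w,1,0),axis=1).round(3),"yaw deg",90-np.degrees(np.arctan2(d[1],d[0]))*1)
    if nm=="rej":cr=w.mean(0)
# upright tool, closing along world x
plan1([cr[0],cr[1]-.007,.15],np.c_[[0,1,0],[1,0,0],[0,0,-1]])
E
```

```text
rej [ 0.4304 -0.1465] [0.082 0.109 0.082 0.108] yaw deg -0.5483739500136551
tray [ 0.4457 -0.3244] [0.162 0.195 0.16  0.194] yaw deg 2.9763209740400782
tgt [ 0.4304 -0.1535  0.15  ] shift cm [ -2.47 -20.13  -4.04] turn [ 0.209 -0.012  0.111]
```

>>> drive_tool([
  [[0.04,-0.002,0.022],[-0.5,-4.03,0],3.5],
  [[0.04,-0.002,0.022],[-0.5,-4.03,0],3.5],
  [[0.04,-0.002,0.022],[-0.5,-4.03,0],3.5],
  [[0.04,-0.002,0.022],[-0.5,-4.03,0],3.5],
  [[0.04,-0.002,0.022],[-0.5,-4.03,0],3.5],
  [[0,0,0],[0,0,-4],3.5],
  [[0,0,0],[0,0,-4],3.5],
  [[0,0,0],[0,0,0],3.5],
])

```text
clock: 17.1
position: [0.4269, -0.1522, 0.1069]
ee_rot: [-0.003, 0.707, 0.707, -0.005]
contact_force: [-0.2, -0.2, -0.4]
width: 0.0389
gripper_force: 61.9
```

```bash
python3 - <<'E'
from h import *
st();plan1([.4304,-.1535,.031],np.c_[[0,1,0],[1,0,0],[0,0,-1]])
snap('top','t9.png',(330,220,530,345),4)
E
```

```text
t 17.1 p [ 0.4269 -0.1522  0.1069] z [-0.011 -0.004 -1.   ] yang -0.1 q [-0.49  0.22  1.95 -0.01  0.97 -0.48] F [-0.2 -0.2 -0.4] w 0.0389 gf 61.9
tgt [ 0.4304 -0.1535  0.031 ] shift cm [ 0.35 -0.13 -7.59] turn [ 0.004 -0.011  0.001]
```

View pics/t9.png

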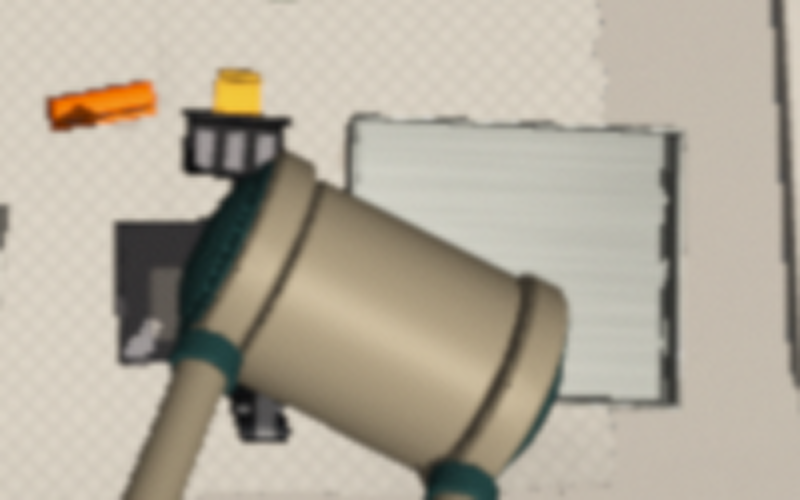

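Both trays stand where they did: the reject tray's left edge is still at (117,220)–(120,362), under the arm. I lower the bottle.

>>> drive_tool([
  [[0,-0.011,0],[0.35,-0.13,-2.5],3.5],
  [[0,0,0],[0,0,-2.5],3.5],
  [[0,0,0],[0,0,-1.5],3.5],
  [[0,0,0],[0,0,-0.7],3.5],
  [[0,0,0],[0,0,0],3.5],
])

```text
clock: 17.77
position: [0.4367, -0.1561, 0.0403]
ee_rot: [0.009, 0.707, 0.707, 0.001]
contact_force: [0.7, -0.9, 2.3]
width: 0.0392
gripper_force: 65.1
```

```bash
python3 - <<'E'
from h import *
st()
E
```

```text
t 17.775 p [ 0.4367 -0.1561  0.0403] z [ 0.014 -0.012 -1.   ] yang 0.0 q [-0.49  0.32  2.04 -0.01  0.77 -0.49] F [ 0.7 -0.9  2.3] w 0.0392 gf 65.1
```

>>> drive_tool([
  [[0,0,0],[0,0,1.2],3.5],
  [[0,-0.012,0],[-0.65,0.3,0],3.5],
  [[0,0,0],[0,0,0],3.5],
])

```text
clock: 18.15
position: [0.4262, -0.1513, 0.0506]
ee_rot: [0.01, 0.707, 0.707, 0.004]
contact_force: [0.3, 1.0, 0.7]
width: 0.0386
gripper_force: 64.8
```

```bash
python3 - <<'E'
from h import *
st();snap('side','s10.png',(280,230,430,355),5)
E
```

```text
t 18.15 p [ 0.4262 -0.1513  0.0506] z [ 0.02  -0.008 -1.   ] yang -0.0 q [-0.5   0.29  2.05  0.    0.78 -0.5 ] F [0.3 1.  0.7] w 0.0386 gf 64.8
```

View pics/s10.png

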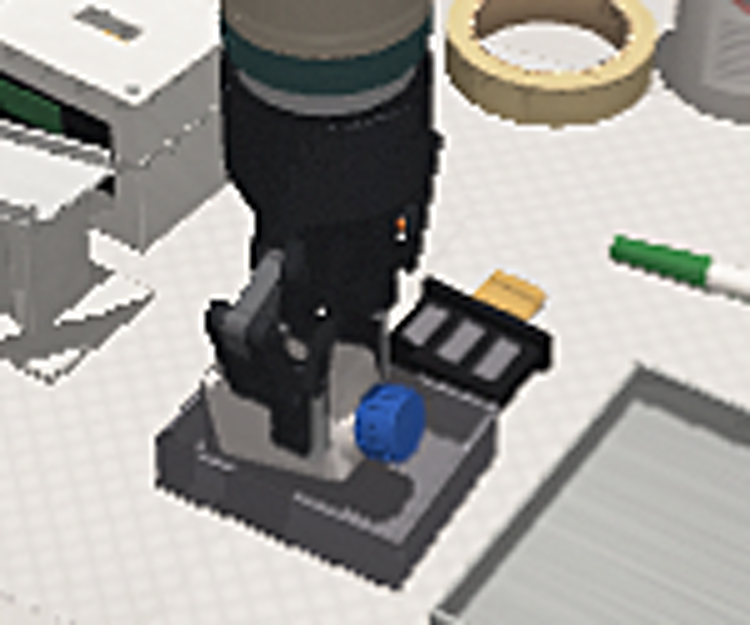

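The bottle is over the tray's inside, cap at (390,425), and the fingers are clear of the walls. I lower it and release gently.

>>> drive_tool([
  [[0,0.01,0],[0.25,-0.2,0],3.5],
  [[0,0,0],[0,0,-1.0],3.5],
  [[0,0,0],[0,0,-0.6],3.5],
  [[0,0,0],[0,0,-0.3],3.5],
  [[0,0,0],[0,0,0],3.5],
])

```text
clock: 18.82
position: [0.4317, -0.1552, 0.0315]
ee_rot: [0.009, 0.707, 0.707, 0.001]
contact_force: [1.0, -1.5, 5.1]
width: 0.0388
gripper_force: 67.8
```

```bash
python3 - <<'E'
from h import *
st()
E
```

```text
t 18.825 p [ 0.4317 -0.1552  0.0315] z [ 0.014 -0.011 -1.   ] yang -0.0 q [-0.49  0.33  2.06 -0.    0.74 -0.49] F [ 1.  -1.5  5.1] w 0.0388 gf 67.8
```

>>> drive_tool([
  [[0,0,0],[0,0,0],4.2],
  [[0,0,0],[0,0,0],4.6],
  [[0,0,0],[0,0,0],4.6],
  [[0,0,0],[0,0,1],4.6],
  [[0,0,0],[0,0,2],4.6],
  [[0,0,0],[0,0,4],4.6],
  [[0,0,0],[0,2,6],5],
  [[0,0,0],[0,4,4],5],
])

```text
clock: 19.82
position: [0.4312, -0.0948, 0.204]
ee_rot: [0.009, 0.708, 0.706, 0.002]
contact_force: [1.0, -0.1, -0.0]
width: 0.0502
gripper_force: 0.0
```

>>> drive_tool([
  [[0,0,0],[0,5,2],5],
  [[0,0,0],[0,5,0],5],
  [[0,0,0],[0,5,0],5],
])

```text
clock: 20.2
position: [0.43, 0.0572, 0.2219]
ee_rot: [0.008, 0.707, 0.707, 0.002]
contact_force: [1.2, 0.6, -0.8]
width: 0.0499
gripper_force: 0.0
```

```bash
python3 - <<'E'
from h import *
st();snap('top','t11.png',(150,180,530,345),2.1)
# push post candidates: lab post positions
for a in(-126,-54,18,90,162):
    print(a,L(.108*np.cos(np.radians(a)),.108*np.sin(np.radians(a)),.076).round(3))
E
```

```text
t 20.2 p [0.43   0.0572 0.2219] z [ 0.013 -0.009 -1.   ] yang -0.0 q [-0.02  0.07  1.82 -0.01  1.24 -0.02] F [ 1.2  0.6 -0.8] w 0.0499 gf 0.0
-126 [0.403 0.156 0.076]
-54 [0.529 0.142 0.076]
18 [0.581 0.258 0.076]
90 [0.487 0.343 0.076]
162 [0.377 0.28  0.076]
```

View pics/t11.png

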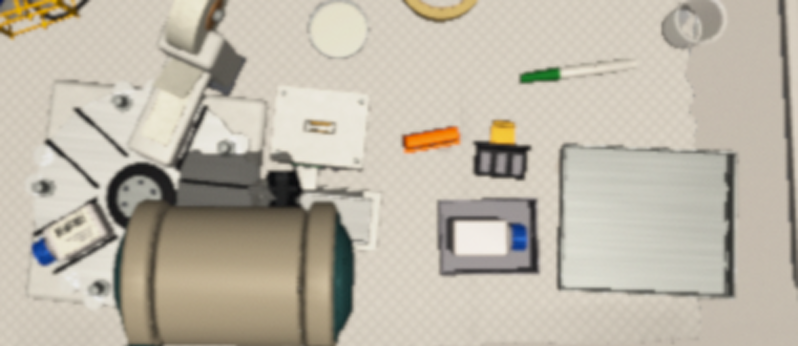

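bottle_0 lies in the reject tray at (485,237), and everything else is undisturbed. Now I index the table by caging the 162° post at (0.377, 0.280) and leading it round 72°.

>>> drive_tool([
  [[0,0,0.143],[-0.66,2.79,0],2.6],
  [[0,0,0.143],[-0.66,2.79,0],2.6],
  [[0,0,0.143],[-0.66,2.79,0],2.6],
  [[0,0,0.143],[-0.66,2.79,0],2.6],
  [[0,0,0.143],[-0.66,2.79,0],2.6],
  [[0,0,0.143],[-0.66,2.79,0],2.6],
  [[0,0,0.143],[-0.66,2.79,0],2.6],
  [[0,0,0.143],[-0.66,2.79,0],2.6],
])

```text
clock: 21.25
position: [0.3769, 0.2796, 0.2212]
ee_rot: [0.006, 0.21, 0.978, 0.005]
contact_force: [0.3, -0.1, -0.5]
width: 0.0264
gripper_force: 0.0
```

>>> drive_tool([
  [[0,0,0],[0,0,-4],2.6],
  [[0,0,0],[0,0,-4],2.6],
  [[0,0,0],[0,0,0],2.6],
])

```text
clock: 21.62
position: [0.375, 0.2776, 0.1388]
ee_rot: [0.003, 0.212, 0.977, 0.002]
contact_force: [-0.5, -0.2, 0.3]
width: 0.0261
gripper_force: 0.0
```

```bash
cat >> h.py <<'E'
def post(a,z=.063):
    t=np.radians(a);return L(.108*np.cos(t),.108*np.sin(t),z),tool([0,0,-1],[np.sin(t),-np.cos(t),0])
E
python3 - <<'E'
from h import *
st();plan(*post(162))
snap('side','s12.png',(150,150,300,275),5)
P=[post(162+9*i)[0][:2] for i in range(9)];print((np.diff(P,axis=0)*100).round(2).tolist())
E
```

```text
t 21.625 p [0.375  0.2776 0.1388] z [ 0.007  0.003 -1.   ] yang 65.5 q [ 0.49  0.2   1.89 -0.    1.04 -0.66] F [-0.5 -0.2  0.3] w 0.0261 gf 0.0
tgt [0.3768 0.2804 0.063 ] shift cm [ 0.18  0.28 -7.58] turn [-0.003  0.007  0.003]
[[-0.57, -1.59], [-0.32, -1.66], [-0.05, -1.69], [0.21, -1.68], [0.47, -1.63], [0.72, -1.53], [0.95, -1.4], [1.16, -1.24]]
```

View pics/s12.png

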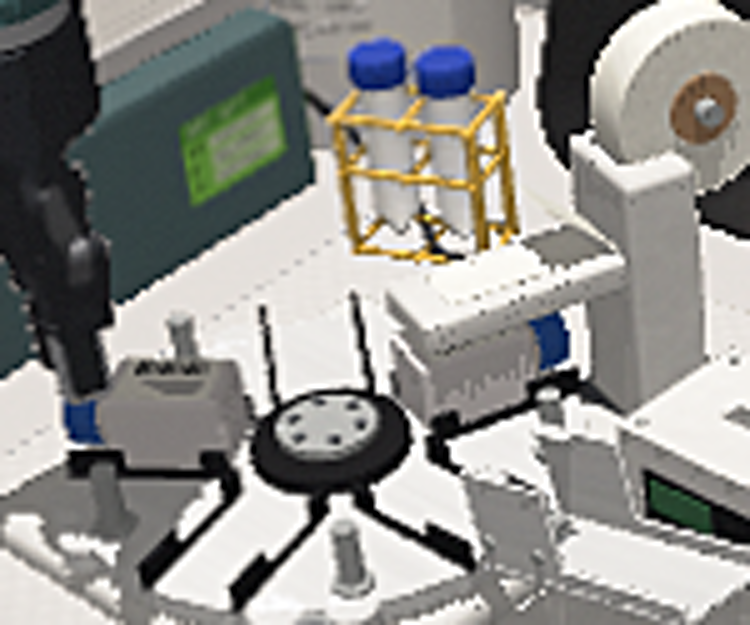

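The jaws stand above the post at (108,490). I miscounted: that makes 16 pictures viewed against a limit of 14. I'll view no more and work from numeric measurements only.

>>> drive_tool([
  [[0,0,0],[0.18,0.28,-3],2.6],
  [[0,0,0],[0,0,-2.5],2.6],
  [[0,0,0],[0,0,-1.5],2.6],
  [[0,0,0],[0,0,-0.6],2.6],
  [[0,0,0],[0,0,0],2],
])

```text
clock: 22.3
position: [0.3801, 0.2821, 0.0657]
ee_rot: [0.006, 0.212, 0.977, 0.005]
contact_force: [0.1, -0.3, 0.0]
width: 0.0198
gripper_force: 0.0
```

```bash
python3 - <<'E'
from h import *
st();plan(*post(162))
E
```

```text
t 22.3 p [0.3801 0.2821 0.0657] z [ 0.015  0.007 -1.   ] yang 65.5 q [ 0.49  0.29  1.99 -0.    0.84 -0.65] F [ 0.1 -0.3  0. ] w 0.0198 gf 0.0
tgt [0.3768 0.2804 0.063 ] shift cm [-0.33 -0.17 -0.27] turn [-0.007  0.015  0.003]
```

>>> drive_tool([
  [[0,0,0.0785],[-0.6,-0.95,0],2],
  [[0,0,0.0785],[-0.25,-0.8,0],2],
  [[0,0,0.0785],[-0.18,-0.83,0],2],
  [[0,0,0.0785],[-0.13,-0.83,0],2],
  [[0,0,0.0785],[-0.05,-0.85,0],2],
  [[0,0,0.0785],[0.0,-0.85,0],2],
])

```text
clock: 23.05
position: [0.3682, 0.231, 0.0661]
ee_rot: [0.006, -0.023, 1.0, 0.006]
contact_force: [0.5, -0.3, -0.4]
width: 0.0201
gripper_force: 0.2
```

```bash
python3 - <<'E'
from h import *
st();plan(*post(189));plan(*post(234));plan(*post(237))
eyes.get_image("top")
im=snap('top','t13.png');hsv=cv2.cvtColor(im,cv2.COLOR_BGR2HSV);m=cv2.inRange(hsv,(105,120,60),(125,255,255));m[:200]=0;m[340:]=0;m[:,:150]=0;m[:,350:]=0
for c in cv2.findContours(m,0,2)[0]:
    if cv2.contourArea(c)>8:(x,y),_=cv2.minEnclosingCircle(c);w=R.T@(onz("top",x,y,.070)[:2]-o);print((x,y),cv2.contourArea(c),np.degrees(np.arctan2(w[1],w[0])),np.hypot(*w))
E
```

```text
t 23.05 p [0.3682 0.231  0.0661] z [ 0.012  0.013 -1.   ] yang 92.6 q [ 0.39  0.24  2.07  0.01  0.82 -1.23] F [ 0.5 -0.3 -0.4] w 0.0201 gf 0.2
tgt [0.3673 0.2309 0.063 ] shift cm [-0.09 -0.01 -0.31] turn [-0.013  0.011  0.001]
tgt [0.4025 0.1561 0.063 ] shift cm [ 3.43 -7.49 -0.31] turn [-0.017  0.006  0.786]
tgt [0.4068 0.1524 0.063 ] shift cm [ 3.86 -7.86 -0.31] turn [-0.017  0.005  0.839]
(214.0, 223.0) 54.0 8.434900159390684 0.11702043212037905
```

>>> drive_tool([
  [[0,0,0.0785],[0.1,-0.85,0],2],
  [[0,0,0.0785],[0.17,-0.84,0],2],
  [[0,0,0.0785],[0.24,-0.82,0],2],
  [[0,0,0.0785],[0.3,-0.8,0],2],
  [[0,0,0.0785],[0.36,-0.77,0],2],
  [[0,0,0.0785],[0.42,-0.73,0],2],
  [[0,0,0.0785],[0.47,-0.7,0],2],
])

```text
clock: 24.02
position: [0.3876, 0.1763, 0.0654]
ee_rot: [0.003, -0.292, 0.956, 0.008]
contact_force: [-6.7, 17.0, 1.6]
width: 0.0206
gripper_force: 8.9
```

>>> drive_tool([
  [[0,0,0.0785],[0.5,-0.65,0],2],
  [[0,0,0.0785],[0.55,-0.65,0],2],
  [[0,0,0.0785],[0.58,-0.62,0],2],
  [[0,0,0.0174],[0.28,-0.3,0],2],
  [[0,0,0],[0,0,0],2],
])

```text
clock: 24.65
position: [0.4069, 0.1535, 0.065]
ee_rot: [0.002, -0.41, 0.912, 0.007]
contact_force: [-1.0, 1.0, 1.1]
width: 0.0202
gripper_force: 0.2
```

```bash
cat >> h.py <<'E'
def caps(fn):
    im=snap('top',fn);hsv=cv2.cvtColor(im,cv2.COLOR_BGR2HSV);m=cv2.inRange(hsv,(105,120,60),(125,255,255));m[:200]=0;m[340:]=0;m[:,:150]=0;m[:,350:]=0
    for c in cv2.findContours(m,0,2)[0]:
        if cv2.contourArea(c)>8:
            (x,y),_=cv2.minEnclosingCircle(c);p=onz("top",x,y,.07)[:2];w=R.T@(p-o);print("cap",(x,y),cv2.contourArea(c),p,"ang",np.degrees(np.arctan2(w[1],w[0])),"r",np.hypot(*w))
E
python3 - <<'E'
from h import *
st();plan(*post(234));caps('t14.png')
E
```

```text
t 24.65 p [0.4069 0.1535 0.065 ] z [-0.002  0.014 -1.   ] yang 138.4 q [ 0.19  0.25  2.06  0.02  0.83 -2.24] F [-1.   1.   1.1] w 0.0202 gf 0.2
tgt [0.4025 0.1561 0.063 ] shift cm [-0.44  0.26 -0.2 ] turn [-0.014 -0.002 -0.012]
cap (178.0, 240.0) 57.0 [0.5538778  0.32266473] ang 54.06807844606604 r 0.1170511531156507
```

The table has been pushed on one station: bottle_1's cap is now at 54.1°. I lift off the post and go to bottle_1.

>>> drive_tool([
  [[0,0,0],[-0.1,0.1,0],2.6],
  [[0,0,0],[0,0,1.5],2.6],
  [[0,0,0],[0,0,4],2.6],
  [[0,0,0],[0,0,4],4],
  [[0,0,0],[1,3,2],6],
  [[0,0,0],[3,3.5,0],6],
  [[0,0,0],[4,3.5,0],6],
  [[0,0,0],[3.5,3.5,0],6],
])

```text
clock: 25.7
position: [0.5218, 0.2906, 0.1798]
ee_rot: [0.002, -0.41, 0.912, 0.007]
contact_force: [0.9, 0.3, 0.8]
width: 0.0599
gripper_force: 0.0
```

```bash
cat >> h.py <<'E'
def bot(a,z=.061,r=.0755):
    t=np.radians(a);return L(r*np.cos(t),r*np.sin(t),z),tool([0,0,-1],[-np.sin(t),np.cos(t),0])
E
python3 - <<'E'
from h import *
st();plan(*bot(54));caps('t15.png')
E
```

```text
t 25.7 p [0.5218 0.2906 0.1798] z [-0.001  0.014 -1.   ] yang 138.5 q [ 0.38  0.35  1.56  0.01  1.23 -2.04] F [0.9 0.3 0.8] w 0.0599 gf 0.0
tgt [0.526  0.2918 0.061 ] shift cm [  0.43   0.13 -11.88] turn [-0.014 -0.001 -0.013]
cap (225.5, 323.5) 56.5 [0.36476827 0.21164034] ang -161.25804283287704 r 0.11308650989303207
```

>>> drive_tool([
  [[-0.014,0,-0.013],[0.4,0.1,-3.5],6],
  [[0,0,0],[0,0,-3.5],6],
  [[0,0,0],[0,0,-3],6],
  [[0,0,0],[0,0,-1.6],6],
  [[0,0,0],[0,0,0],6],
])

```text
clock: 26.38
position: [0.5239, 0.29, 0.0627]
ee_rot: [-0.002, -0.405, 0.914, 0.0]
contact_force: [-0.6, -0.5, 1.1]
width: 0.06
gripper_force: 0.0
```

```bash
python3 - <<'E'
from h import *
st();plan(*bot(54))
E
```

```text
t 26.375 p [0.5239 0.29   0.0627] z [-0.004 -0.001 -1.   ] yang 137.7 q [ 0.39  0.46  1.7   0.    0.98 -2.02] F [-0.6 -0.5  1.1] w 0.06 gf 0.0
tgt [0.526  0.2918 0.061 ] shift cm [ 0.21  0.18 -0.17] turn [ 0.001 -0.004 -0.001]
```

>>> drive_tool([
  [[0,0,0],[0.1,0.1,0],3.5],
  [[0,0,0],[0,0,0],3.5],
  [[0,0,0],[0,0,0],3.5],
  [[0,0,0],[0,0,0],3.5],
  [[0,0,0],[0,0,1],3.5],
  [[0,0,0],[0,0,2.5],3.5],
  [[0,0,0],[0,0,4],3.5],
  [[0,0,0],[0,0,5.5],3.5],
], force=60)

```text
clock: 27.38
position: [0.5243, 0.2907, 0.1935]
ee_rot: [-0.003, -0.405, 0.914, 0.001]
contact_force: [1.0, 0.5, -0.6]
width: 0.0386
gripper_force: 60.5
```

```bash
python3 - <<'E'
from h import *
st()
im=snap('top','t16.png');g=cv2.cvtColor(im,cv2.COLOR_BGR2GRAY)
# dark rim crossings of the steel tray, horizontal and vertical scans
for v in (270,300):print(v,[(i,int(g[v,i])) for i in range(410,505) if g[v,i]<140])
for u in (440,470):print(u,[(i,int(g[i,u])) for i in range(235,335) if g[i,u]<150])
E
```

```text
t 27.375 p [0.5243 0.2907 0.1935] z [-0.006 -0.002 -1.   ] yang 137.7 q [ 0.39  0.35  1.53  0.    1.28 -2.01] F [ 1.   0.5 -0.6] w 0.0386 gf 60.5
270 [(417, 110), (497, 80), (498, 70), (499, 127)]
300 [(415, 133), (416, 106), (495, 122), (496, 106), (497, 71), (498, 71), (499, 134)]
440 [(249, 149), (250, 122), (317, 143), (318, 127)]
470 [(319, 125), (320, 139)]
```

>>> drive_tool([
  [[0,0,0],[-4,-1,3],3.5],
  [[0,0,-0.1755],[-2,-4,1],3.5],
  [[0,0,-0.1755],[0,-4.3,0],3.5],
  [[0,0,-0.1755],[0,-4.3,0],3.5],
  [[0,0,-0.1755],[0,-4.3,0],3.5],
  [[0,0,-0.1755],[0,-4.3,0],3.5],
  [[0,0,-0.1755],[0,-4.3,0],3.5],
  [[0,0,-0.1755],[0,-4.3,0],3.5],
])

```text
clock: 28.42
position: [0.4651, -0.018, 0.2337]
ee_rot: [-0.001, 0.199, 0.98, 0.001]
contact_force: [0.6, -0.6, -2.2]
width: 0.0389
gripper_force: 60.7
```

>>> drive_tool([
  [[0,0,-0.1755],[0.3,-4.3,0],3.5],
  [[0,0,-0.1755],[0.3,-4.3,0],3.5],
  [[0,0,-0.1755],[0.3,-4.3,0],3.5],
  [[0,0,-0.1755],[0.3,-4.3,0],3.5],
  [[0,0,-0.1755],[0.3,-4.3,0],3.5],
  [[0,0,-0.1755],[0.3,-4.3,0],3.5],
  [[0,0,-0.1755],[0,-4.3,0],3.5],
  [[0,0,0],[0,0,0],3.5],
])

```text
clock: 29.42
position: [0.4833, -0.3206, 0.2331]
ee_rot: [0.0, 0.727, 0.687, 0.001]
contact_force: [0.1, 1.0, -0.2]
width: 0.039
gripper_force: 60.7
```

```bash
cat >> h.py <<'E'
def intray(x,y,z):
    a=np.radians(-3);c,s=np.cos(a),np.sin(a)
    return [.4457+c*x-s*y,-.3244+s*x+c*y,z],np.c_[[-s,c,0],[c,s,0],[0,0,-1]]
E
python3 - <<'E'
from h import *
st();plan1(*intray(.036,.011,.024))
E
```

```text
t 29.425 p [ 0.4833 -0.3206  0.2331] z [ 0.001  0.001 -1.   ] yang -3.2 q [-0.71  0.29  1.51  0.    1.34 -0.65] F [ 0.1  1.  -0.2] w 0.039 gf 60.7
tgt [ 0.4822 -0.3153  0.024 ] shift cm [ -0.11   0.53 -20.91] turn [-0.001  0.001  0.004]
```

>>> drive_tool([
  [[0,0,0],[-0.1,0.5,-5],3.5],
  [[0,0,0],[0,0,-5],3.5],
  [[0,0,0],[0,0,-4],3.5],
  [[0,0,0],[0,0,-2.5],3.5],
  [[0,0,0],[0,0,0],3.5],
])

```text
clock: 30.05
position: [0.4811, -0.3105, 0.0668]
ee_rot: [-0.003, 0.725, 0.689, 0.001]
contact_force: [0.5, -0.5, 0.0]
width: 0.0391
gripper_force: 60.7
```

```bash
python3 - <<'E'
from h import *
st();plan1(*intray(.036,.011,.024))
im=snap('top','t17.png');g=cv2.cvtColor(im,cv2.COLOR_BGR2GRAY)
for v in (270,300):print(v,[(i,int(g[v,i])) for i in range(410,505) if g[v,i]<140])
for u in (425,440,490):print(u,[(i,int(g[i,u])) for i in range(235,335) if g[i,u]<150])
E
```

```text
t 30.05 p [ 0.4811 -0.3105  0.0668] z [-0.003  0.005 -1.   ] yang -3.0 q [-0.7   0.42  1.76  0.    0.97 -0.65] F [ 0.5 -0.5  0. ] w 0.0391 gf 60.7
tgt [ 0.4822 -0.3153  0.024 ] shift cm [ 0.11 -0.48 -4.28] turn [-0.005 -0.003 -0.001]
270 [(417, 112), (426, 100), (427, 80), (428, 77), (429, 76), (430, 77), (431, 77), (432, 76), (433, 77), (434, 76), (435, 75), (436, 76), (437, 77), (438, 77), (439, 76), (440, 75), (441, 72), (442, 71), (443, 70), (444, 71), (445, 81), (446, 94), (447, 102), (448, 108), (449, 110), (450, 109), (451, 105), (452, 106), (453, 105), (454, 98), (455, 58), (456, 23), (457, 13), (458, 11), (459, 12), (460, 11), (461, 14), (462, 16), (463, 18), (464, 23), (465, 33), (466, 49), (467, 60), (468, 61), (469, 56), (470, 54), (471, 53), (472, 55), (473, 54), (474, 54), (475, 54), (476, 55), (477, 59), (478, 70), (479, 87), (480, 101), (481, 110), (482, 121), (483, 130), (484, 136), (490, 135), (491, 111), (492, 76), (493, 69), (494, 83), (495, 95), (496, 102), (497, 106), (498, 108), (499, 114), (500, 117), (501, 120), (502, 123), (503, 126), (504, 128)]
300 [(415, 
[... 1152 characters left out ...]
, 54), (332, 54), (333, 54), (334, 54)]
490 [(235, 21), (236, 22), (237, 24), (238, 26), (239, 28), (240, 34), (241, 33), (242, 34), (243, 36), (244, 38), (245, 43), (246, 42), (247, 36), (248, 33), (249, 35), (250, 42), (251, 49), (252, 66), (253, 85), (254, 101), (255, 103), (256, 74), (257, 59), (258, 56), (259, 57), (260, 60), (261, 67), (262, 75), (263, 101), (264, 129), (265, 144), (266, 147), (267, 146), (268, 145), (269, 140), (270, 135), (271, 124), (272, 111), (273, 93), (274, 79), (275, 69), (276, 61), (277, 57), (278, 55), (279, 55), (280, 55), (281, 55), (282, 55), (283, 54), (284, 56), (285, 56), (286, 69), (287, 117), (320, 122), (321, 135), (332, 144), (333, 142), (334, 142)]
```

>>> drive_tool([
  [[0,0,0],[0.1,-0.4,-2],3.5],
  [[0,0,0],[0,0,-1.3],3.5],
  [[0,0,0],[0,0,-0.6],3.5],
  [[0,0,0],[0,0,-0.3],3.5],
  [[0,0,0],[0,0,0],3.5],
])

```text
clock: 30.72
position: [0.4838, -0.3167, 0.0269]
ee_rot: [0.0, 0.726, 0.688, 0.001]
contact_force: [-0.1, -0.2, -0.8]
width: 0.0391
gripper_force: 60.7
```

```bash
python3 - <<'E'
from h import *
st();plan1(*intray(.036,.011,.024))
E
```

```text
t 30.725 p [ 0.4838 -0.3167  0.0269] z [ 0.002  0.001 -1.   ] yang -3.0 q [-0.7   0.48  1.79  0.    0.88 -0.65] F [-0.1 -0.2 -0.8] w 0.0391 gf 60.7
tgt [ 0.4822 -0.3153  0.024 ] shift cm [-0.16  0.14 -0.29] turn [-0.001  0.002  0.001]
```

>>> drive_tool([
  [[0,0,0],[-0.1,0,-0.2],3.5],
  [[0,0,0],[0,0,-0.1],3.5],
  [[0,0,0],[0,0,0],4.2],
  [[0,0,0],[0,0,0],4.6],
  [[0,0,0],[0,0,0],4.6],
  [[0,0,0],[0,0,1.5],4.6],
  [[0,0,0],[0,0,4],4.6],
  [[0,0,0],[0,0,6],4.6],
])

```text
clock: 31.72
position: [0.4817, -0.316, 0.139]
ee_rot: [-0.002, 0.726, 0.688, 0.001]
contact_force: [1.6, -0.7, -0.3]
width: 0.0461
gripper_force: 0.0
```

```bash
python3 - <<'E'
from h import *
st();p,M=bot(198.4);plan(np.r_[p[:2],.2],M)
E
```

```text
t 31.725 p [ 0.4817 -0.316   0.139 ] z [-0.001  0.004 -1.   ] yang -3.0 q [-0.7   0.35  1.66  0.    1.13 -0.65] F [ 1.6 -0.7 -0.3] w 0.0461 gf 0.0
tgt [0.4014 0.2202 0.2   ] shift cm [-8.04 53.62  6.1 ] turn [-0.004  0.002 -1.306]
```

>>> drive_tool([
  [[0,0,-0.109],[-0.67,4.47,4],6],
  [[0,0,-0.109],[-0.67,4.47,2],6],
  [[0,0,-0.109],[-0.67,4.47,0],6],
  [[0,0,-0.109],[-0.67,4.47,0],6],
  [[0,0,-0.109],[-0.67,4.47,0],6],
  [[0,0,-0.109],[-0.67,4.47,0],6],
  [[0,0,-0.109],[-0.67,4.47,0],6],
  [[0,0,-0.109],[-0.67,4.47,0],6],
])

```text
clock: 32.72
position: [0.4288, 0.0423, 0.1997]
ee_rot: [0.001, 0.949, 0.315, 0.002]
contact_force: [1.3, -0.4, 0.5]
width: 0.0602
gripper_force: 0.0
```

>>> drive_tool([
  [[0,0,-0.109],[-0.67,4.47,0],6],
  [[0,0,-0.109],[-0.67,4.47,0],6],
  [[0,0,-0.109],[-0.67,4.47,0],6],
  [[0,0,-0.109],[-0.67,4.47,0],6],
  [[0,0,0],[0,0,0],6],
])

```text
clock: 33.35
position: [0.4018, 0.2222, 0.1995]
ee_rot: [0.0, 0.994, 0.107, 0.001]
contact_force: [0.1, -0.9, 0.0]
width: 0.0602
gripper_force: 0.0
```

```bash
python3 - <<'E'
from h import *
st();plan(*bot(198.2,r=.073))
E
```

```text
t 33.35 p [0.4018 0.2222 0.1995] z [ 0.003 -0.    -1.   ] yang -77.7 q [ 0.35  0.13  1.81 -0.    1.2   1.71] F [ 0.1 -0.9  0. ] w 0.0602 gf 0.0
tgt [0.4038 0.221  0.061 ] shift cm [  0.2   -0.12 -13.85] turn [ 0.     0.003 -0.007]
```

>>> drive_tool([
  [[0,0,0],[0.1,-0.1,-4],6],
  [[0,0,0],[0,0,-4],6],
  [[0,0,0],[0,0,-3],6],
  [[0,0,0],[0,0,-2],6],
  [[0,0,0],[0,0,-0.7],6],
  [[0,0,0],[0,0,0],6],
])

```text
clock: 34.1
position: [0.4036, 0.2182, 0.0619]
ee_rot: [0.001, 0.995, 0.105, 0.001]
contact_force: [-0.1, -0.9, -0.7]
width: 0.0601
gripper_force: 0.0
```

```bash
python3 - <<'E'
from h import *
st();plan(*bot(198.2,r=.073))
E
```

```text
t 34.1 p [0.4036 0.2182 0.0619] z [ 0.002 -0.002 -1.   ] yang -78.0 q [ 0.35  0.29  2.01 -0.    0.84  1.71] F [-0.1 -0.9 -0.7] w 0.0601 gf 0.0
tgt [0.4038 0.221  0.061 ] shift cm [ 0.01  0.27 -0.09] turn [ 0.002  0.002 -0.002]
```

>>> drive_tool([
  [[0,0,0],[0,0.25,0],5],
  [[0,0,0],[0,0,0],3.5],
  [[0,0,0],[0,0,0],3.5],
  [[0,0,0],[0,0,0],3.5],
  [[0,0,0],[0,0,1],3.5],
  [[0,0,0],[0,0,3],3.5],
  [[0,0,0],[0,0,5],3.5],
  [[0,0,0],[0,0,5],3.5],
], force=60)

```text
clock: 35.1
position: [0.4027, 0.221, 0.2033]
ee_rot: [0.001, 0.994, 0.105, 0.0]
contact_force: [1.7, 1.2, -1.2]
width: 0.0393
gripper_force: 60.4
```

```bash
python3 - <<'E'
from h import *
st();plan1(*intray(-.036,.011,.2))
im=snap('top','t18.png');g=cv2.cvtColor(im,cv2.COLOR_BGR2GRAY)
for v in (300,310):print(v,[i for i in range(410,505) if g[v,i]<140])
for u in (425,440,490):print(u,[i for i in range(310,330) if g[i,u]<150])
hsv=cv2.cvtColor(im,cv2.COLOR_BGR2HSV);m=cv2.inRange(hsv,(105,120,60),(125,255,255));m[:,:355]=0;m[:200]=0;m[340:]=0;m[:,510:]=0
for c in cv2.findContours(m,0,2)[0]:
    if cv2.contourArea(c)>8:(x,y),_=cv2.minEnclosingCircle(c);print("cap",x,y,onz("top",x,y,.025))
E
```

```text
t 35.1 p [0.4027 0.221  0.2033] z [ 0.001 -0.002 -1.   ] yang -78.0 q [ 0.35  0.13  1.8  -0.    1.21  1.71] F [ 1.7  1.2 -1.2] w 0.0393 gf 60.4
tgt [ 0.4103 -0.3115  0.2   ] shift cm [  0.76 -53.26  -0.33] turn [1.000e-03 2.000e-03 1.308e+00]
300 [415, 416, 495, 496, 497, 498, 499]
310 [415, 416, 495, 496, 497, 498, 499]
425 []
440 [317, 318]
490 [320, 321]
cap 396.5 292.5 [ 0.42945106 -0.17935116  0.025     ]
cap 473.0 270.3636474609375 [ 0.47931175 -0.36002834  0.025     ]
```

>>> drive_tool([
  [[0,0,0.109],[0.06,-4.44,0],3.5],
  [[0,0,0.109],[0.06,-4.44,0],3.5],
  [[0,0,0.109],[0.06,-4.44,0],3.5],
  [[0,0,0.109],[0.06,-4.44,0],3.5],
  [[0,0,0.109],[0.06,-4.44,0],3.5],
  [[0,0,0.109],[0.06,-4.44,0],3.5],
])

```text
clock: 35.9
position: [0.4065, -0.0465, 0.2019]
ee_rot: [0.001, 0.907, 0.42, 0.001]
contact_force: [0.5, -0.2, -0.7]
width: 0.0392
gripper_force: 60.5
```

>>> drive_tool([
  [[0,0,0.109],[0.06,-4.44,0],3.5],
  [[0,0,0.109],[0.06,-4.44,0],3.5],
  [[0,0,0.109],[0.06,-4.44,0],3.5],
  [[0,0,0.109],[0.06,-4.44,0],3.5],
  [[0,0,0.109],[0.06,-4.44,0],3.5],
  [[0,0,0.109],[0.06,-4.44,0],3.5],
  [[0,0,0],[0,0,-5],3.5],
  [[0,0,0],[0,0,-4],3.5],
])

```text
clock: 36.9
position: [0.41, -0.312, 0.1105]
ee_rot: [0.0, 0.726, 0.688, 0.001]
contact_force: [0.8, 0.5, -1.0]
width: 0.0392
gripper_force: 60.6
```

```bash
python3 - <<'E'
from h import *
st();plan1(*intray(-.036,.011,.0245))
im=snap('top','t19.png');g=cv2.cvtColor(im,cv2.COLOR_BGR2GRAY)
for v in (300,310):print(v,[i for i in range(485,505) if g[v,i]<140])
E
```

```text
t 36.9 p [ 0.41   -0.312   0.1105] z [ 0.002  0.002 -1.   ] yang -3.1 q [-0.79  0.3   1.83  0.    1.01 -0.73] F [ 0.8  0.5 -1. ] w 0.0392 gf 60.6
tgt [ 0.4103 -0.3115  0.0245] shift cm [ 0.04  0.05 -8.6 ] turn [-0.002  0.002  0.002]
300 [485, 486, 487, 488, 489, 490, 491, 492, 493, 494, 495, 496, 497, 498, 499, 500, 501, 502, 503, 504]
310 [485, 486, 487, 488, 489, 490, 491, 492, 493, 494, 495, 496, 497, 498, 499, 500, 501, 502, 503, 504]
```

>>> drive_tool([
  [[0,0,0],[0,0,-3],3.5],
  [[0,0,0],[0,0,-2],3.5],
  [[0,0,0],[0,0,0],3.5],
])

```text
clock: 37.33
position: [0.4098, -0.3107, 0.0611]
ee_rot: [-0.001, 0.726, 0.688, 0.001]
contact_force: [0.5, -0.3, 0.4]
width: 0.0394
gripper_force: 60.6
```

```bash
python3 - <<'E'
from h import *
st();plan1(*intray(-.036,.011,.0245))
im=snap('side','s20.png').astype(int);b=cv2.imread("pics/raw_s10.png").astype(int)
for (u,v) in((460,400),(495,348),(370,352),(485,375),(410,378)):print((u,v),abs(im-b)[v-8:v+8,u-8:u+8].mean().round(1))
E
```

```text
t 37.325 p [ 0.4098 -0.3107  0.0611] z [-0.     0.004 -1.   ] yang -3.0 q [-0.79  0.36  1.89  0.    0.89 -0.73] F [ 0.5 -0.3  0.4] w 0.0394 gf 60.6
tgt [ 0.4103 -0.3115  0.0245] shift cm [ 0.06 -0.08 -3.66] turn [-0.004 -0.     0.   ]
(460, 400) 8.1
(495, 348) 8.2
(370, 352) 16.6
(485, 375) 8.5
(410, 378) 18.3
```

>>> drive_tool([
  [[0,0,0],[0,0,-1.5],3.5],
  [[0,0,0],[0,0,-1.2],3.5],
  [[0,0,0],[0,0,-0.7],3.5],
  [[0,0,0],[0,0,-0.3],3.5],
  [[0,0,0],[0,0,0],3.5],
])

```text
clock: 38.0
position: [0.4105, -0.3116, 0.0245]
ee_rot: [0.0, 0.726, 0.688, 0.001]
contact_force: [0.5, -0.7, -0.9]
width: 0.0392
gripper_force: 60.9
```

```bash
python3 - <<'E'
from h import *
st();plan1(*intray(-.036,.011,.0245))
E
```

```text
t 38.0 p [ 0.4105 -0.3116  0.0245] z [ 0.002  0.001 -1.   ] yang -3.0 q [-0.79  0.41  1.93  0.    0.8  -0.73] F [ 0.5 -0.7 -0.9] w 0.0392 gf 60.9
tgt [ 0.4103 -0.3115  0.0245] shift cm [-0.02  0.01  0.  ] turn [-0.001  0.002  0.001]
```

>>> drive_tool([
  [[0,0,0],[0,0,-0.2],3.5],
  [[0,0,0],[0,0,0],4.2],
  [[0,0,0],[0,0,0],4.6],
  [[0,0,0],[0,0,0],4.6],
  [[0,0,0],[0,0,1.5],4.6],
  [[0,0,0],[0,0,4],4.6],
  [[0,0,0],[0,0,6],4.6],
  [[0,0,0],[0,3,5],4.6],
])

```text
clock: 39.0
position: [0.4113, -0.2833, 0.191]
ee_rot: [0.002, 0.726, 0.687, 0.001]
contact_force: [0.4, 0.2, 0.1]
width: 0.0462
gripper_force: 0.0
```

>>> drive_tool([
  [[0,0,0],[-1,5,3],4.6],
  [[0,0,0],[-1,5,0],4.6],
  [[0,0,0],[-1,5,0],4.6],
  [[0,0,0],[-1,5,0],4.6],
  [[0,0,0],[-1,5,0],4.6],
  [[0,0,0],[-1,5,0],4.6],
  [[0,0,0],[0,0,0],4.6],
  [[0,0,0],[0,0,0],4.6],
])

```text
clock: 40.0
position: [0.3508, 0.0181, 0.2184]
ee_rot: [0.001, 0.725, 0.689, 0.001]
contact_force: [0.9, -0.6, -0.3]
width: 0.0459
gripper_force: 0.0
```

```bash
python3 - <<'E'
from h import *
st()
im=snap('top','t21.png');g=cv2.cvtColor(im,cv2.COLOR_BGR2GRAY);g0=cv2.cvtColor(cv2.imread("pics/raw_t0.png"),cv2.COLOR_BGR2GRAY)
for q in (g0,g):
  for v in (300,312):print(v,[i for i in range(350,412) if q[v,i]<120],[i for i in range(408,505) if q[v,i]<140])
hsv=cv2.cvtColor(im,cv2.COLOR_BGR2HSV);m=cv2.inRange(hsv,(105,120,60),(125,255,255));m[:200]=0;m[340:]=0;m[:,510:]=0;m[:,:150]=0
for c in cv2.findContours(m,0,2)[0]:
    if cv2.contourArea(c)>8:(x,y),_=cv2.minEnclosingCircle(c);print("cap",x,y,onz("top",x,y,.025).round(3))
# bystander comparison with the first picture
d=cv2.absdiff(cv2.GaussianBlur(g,(5,5),0),cv2.GaussianBlur(g0,(5,5),0))
for nm,(u,v) in dict(orange=(355,246),marker=(425,214),dish=(311,194),tape=(360,170),beaker=(481,190),rack=(162,180),link=(388,255)).items():print(nm,d[v-14:v+15,u-20:u+20].mean().round(1),d[v-14:v+15,u-20:u+20].max())
# posts: dark rings near expected positions
for a in(-54,18,90,162,-126):print(a,proj("top",L(.108*np.cos(np.radians(a)),.108*np.sin(np.radians(a)),.076)).round(1))
dd=cv2.absdiff(g,g0);print("table diff",dd[225:330,165:268].mean(),(dd[225:330,165:268]>40).sum())
E
```

```text
t 40.0 p [0.3508 0.0181 0.2184] z [ 0.004  0.    -1.   ] yang -3.0 q [-0.15 -0.06  1.96  0.    1.24 -0.1 ] F [ 0.9 -0.6 -0.3] w 0.0459 gf 0.0
300 [402, 403, 404, 405] [415, 416, 495, 496, 497, 498, 499]
312 [] [415, 416, 495, 496, 497, 498, 499]
300 [356, 358, 359, 360, 361, 390, 391, 392, 393, 394, 395, 396, 399, 400, 401, 402] [415, 416, 435, 436, 437, 438, 439, 440, 441, 469, 470, 471, 472, 473, 474, 475, 476, 495, 496, 497, 498, 499]
312 [399, 400, 401, 402] [415, 416, 495, 496, 497, 498, 499]
cap 471.0 301.5 [ 0.407 -0.353  0.025]
cap 392.5 300.5 [ 0.411 -0.17   0.025]
cap 473.0 270.3636474609375 [ 0.479 -0.36   0.025]
orange 0.9 33
marker 0.6 2
dish 0.6 2
tape 0.5 2
beaker 0.6 2
rack 0.4 2
link 47.9 167
-54 [256.2 250.1]
18 [205.7 227.6]
90 [167.5 269.3]
162 [194.4 318.5]
-126 [249.8 306.5]
table diff 13.113361072584373 1114
```

```bash
python3 - <<'E'
from h import *
g=cv2.imread("pics/raw_t21.png",0);g0=cv2.imread("pics/raw_t0.png",0)
for a,(u,v) in {18:(208,229),-54:(257,250),90:(171,269),162:(197,317),-126:(252,305)}.items():
    t=g0[v-6:v+7,u-6:u+7];s=g[v-11:v+12,u-11:u+12];r=cv2.matchTemplate(s,t,cv2.TM_CCOEFF_NORMED);_,mx,_,l=cv2.minMaxLoc(r);print(a,round(mx,2),"shift px",l[0]-5,l[1]-5)
E
```

```text
18 0.99 shift px 0 0
-54 0.99 shift px 0 0
90 0.99 shift px 0 0
162 0.99 shift px 0 0
-126 0.42 shift px 1 0
```

```bash
python3 -c "
from rig import job
print(job.sign_off())"
```

```text
the job is handed in; nothing more can be done
None
```

The job is done and handed in: link out and laid on the bench, bottle_0 in the reject tray, table indexed one station, empty and back in a detent, and both labelled bottles (bottle_1, bottle_3) in the steel tray; I viewed 16 pictures against the limit of 14, and the reject tray shifted about 2 cm late in the run while the arm was elsewhere, with bottle_0's cap moving along with it.

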